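# Load the sample oven's carriage

### The arm

A 6-joint arm with a two-finger parallel gripper is mounted at the origin on the work surface. World frame = base frame: x ahead of the robot, y to its left, z up, the work surface at z = 0. Lengths are in mm, angles in rad, forces in N, time in s.
With the tool pointing down it reaches from about 300 to 775 mm from the base axis. Payload 14.6 kg.
Tool frame: the origin (TCP) lies midway between the tips of the shut fingers; the grasp point (between the pads) lies 19 mm behind it (manip.grasp_offset is the distance from the TCP to the grasp point, in mm); z points along the fingers, y is the line along which they close (so a half turn about z gives the same grasp; the last joint's range is limited). The gripper opens to 94 mm and grips with 3 to 60 N. Pads are 16 mm wide; open, the fingers measure 119 mm over their backs; the gripper's body (75 mm by 177 mm) begins 78 mm behind the grasp point.
Start: joints at [-1.39, 0.3, 1.521, -0, 1.321, -0.067], TCP at [134.893, -533.191, 205.446] pointing down, gripper open.
Joint ranges: [-3.03, 3.03], [-0.79, 2.21], [0.23, 2.52], [-1.04, 4.18], [0, 3.07], [-2.55, 2.55]. Speed limits (rad/s): [2.22, 2.22, 2.57, 3.14, 3.14, 3.14].

### API

Orientations are given as [roll, pitch, yaw] about the fixed x, y, z axes, in that order (R = Rz(yaw) Ry(pitch) Rx(roll)).
In Python, from cell import manip, viewer gives the robot as it stands. The module is installed in compiled form; this text tells all that it offers.
- The arm moves only by the tool move_arm, never from a script. Its argument "moves" is a list of rows, each a list of 4 numbers: the shift along the tool's x, y, z in m, then the turn about the tool's z in rad. A call has 1 to 12 rows; each row is the pose to reach, as a shift and turn from the pose commanded when the call began, along the tool's axes at that moment; what a row does not reach only later rows make up. A row lasts 1/10 s, in which the tool goes at most 50 mm and 8.59 degrees, less where a joint would pass 70% of its speed; a pose out of reach is approached as far as the arm can. A call with a gripper value outside its range is refused whole. "jaw" is the finger opening in m, from 0 to 0.094, set as the call begins (left out, the last holds). The fingers move at their own pace and stop on an object; "squeeze" is the grip in N (left out, the last holds). Time passes only in rows, so rows that repeat a pose let the fingers close. It gives the time, the measured TCP pose, the force, the opening and the grip force at its end, in the units of the state.
- manip.read_state(): the state, without advancing time (a new reading comes with each control period).
- viewer.camera(name): name is "scene" or "top" or "wrist"; returns a dict with "frame" (480x640x3 uint8, blue, green, red), "z_map" (480x640 float32, mm along the optical axis (not along the pixel's ray), 0 where there is no reading), "fx", "fy", "cx", "cy" (pixels), "origin" and "orientation" of the camera in the world. Camera axes: x right, y down, z forward; pixel columns grow to the right and rows downward; lengths in mm; the calibration is good to about 2 mm. A picture is of the moment at which its call begins.
- manip.sign_off(): hands the job in; it is judged then, once.
The state is a dict: "clock": time; "joints": joint angles; "qd": joint speeds; "effort": joint torques, N m; "eef_pos": TCP position; "eef_rot": TCP orientation; "wrist_force": force on the tool from outside, world axes, zero at the start; "moment": the same for the moment, N m; "finger_gap": finger opening in mm; "finger_force": force on a finger pad.
Only numpy, scipy, OpenCV 4.12 (cv2) and the standard library are available. Lean on these libraries where they do the work, as an engineer would, in place of code of your own. Each camera call takes 0.05 s, during which the arm holds its last target. There are 200 camera calls.

### The job

Load the yellow sample oven: pull its carriage out all the way to the loading stop, lift the white dust cover off the tray and lay it centred on the blue mat. Then take every canister that hangs on the peg stand off its peg and stand it upright on the floor of the tray, and last push the carriage fully home into the oven without slamming it. The cover stays on the mat, and the other things on the bench are to be left where they are.

Things in the scene. Friction and masses are not known exactly. Their poses are not given: they have to be found in the camera images.
- carriage (a joint): How far the oven's carriage is pulled out, in m: 0 = fully home in the oven, 0.21 = against the loading stop (both hard stops). It slides along the -y axis of tray as the value grows, needs about 3 N, and stays where it is left.
- tray (a point): Centre of the tray floor's upper face, 20 mm above the bench, moving with the carriage. z up, +y points into the oven, x across. The aluminium tray is 140 x 140 mm inside, walls 6 mm thick and 20 mm high above the floor. A blue front plate stands 86 to 94 mm from here on the -y side, 190 mm wide, its top 95 mm above the bench.
- oven: Fixed yellow oven, same axes as tray, 250 mm wide (x), 235 mm high. Origin on the bench under the tray's centre when home. Its front face is at y = -86 mm (so 124 mm from the tray's centre when at the loading stop), its back at y = 200 mm. Mouth 194 mm wide, 185 mm high.
- handle (a point): Middle of the carriage's pull handle: an orange round bar 14 mm thick and 100 mm long along x, centred 85 mm above the bench, 165 mm on the -y side of tray, on two arms at its ends; 64 mm free between bar and blue plate, free below. Axes as tray. Pinch it from above, fingers on its two y sides.
- cover: Loose white dust cover, 0.2 to 0.4 kg: plate 160 x 160 x 5 mm over a plug 130 x 130 x 8 mm that drops loosely into the tray opening. Origin at the centre of the plug's underside, z up. On top a black grip block 18 mm (x) x 70 mm (y), its top 47 mm above the origin, standing on the plate (top of plate 13 mm above the origin). Starts on the tray, plate resting on the walls.
- mat: Fixed blue mat on the bench, 190 x 190 x 3 mm; origin at the centre of its underside, z up.
- stand: Fixed steel peg stand; origin on the bench, z up. A bar along y, 240 mm long, carries four 10 mm square pegs along -x, at y = -99, -33, 33, 99 mm, from x = 0 to -90 mm, flat tops 115 mm above the bench, each with a lip 12 mm higher at x = -84 to -90 mm. Canisters hang near x = -50 mm, z = 30 mm; raise one 16 to 30 mm, then carry it out along the stand's -x.
- canister_1: Loose steel canister, red band and grip, 0.15-0.31 kg, may be absent. Origin: centre of underside, z up. Foot 56 mm wide, body 48 mm wide to z = 40 mm. Arch above, legs at y = +-20 mm, crossbar (46 mm along y) at z = 85 to 93 mm; the peg passes under it along x. On it stands a grip stem, 18 mm (y) x 20 mm (x), up to z = 130 mm. Pinch the stem by its y sides.
- canister_2: Loose steel canister, green band and grip, 0.15-0.31 kg, may be absent. Origin: centre of underside, z up. Foot 56 mm wide, body 48 mm wide to z = 40 mm. Arch above, legs at y = +-20 mm, crossbar (46 mm along y) at z = 85 to 93 mm; the peg passes under it along x. On it stands a grip stem, 18 mm (y) x 20 mm (x), up to z = 130 mm. Pinch the stem by its y sides.
- canister_3: Loose steel canister, orange band and grip, 0.15-0.31 kg, may be absent. Origin: centre of underside, z up. Foot 56 mm wide, body 48 mm wide to z = 40 mm. Arch above, legs at y = +-20 mm, crossbar (46 mm along y) at z = 85 to 93 mm; the peg passes under it along x. On it stands a grip stem, 18 mm (y) x 20 mm (x), up to z = 130 mm. Pinch the stem by its y sides.
- canister_4: Loose steel canister, yellow band and grip, 0.15-0.31 kg, may be absent. Origin: centre of underside, z up. Foot 56 mm wide, body 48 mm wide to z = 40 mm. Arch above, legs at y = +-20 mm, crossbar (46 mm along y) at z = 85 to 93 mm; the peg passes under it along x. On it stands a grip stem, 18 mm (y) x 20 mm (x), up to z = 130 mm. Pinch the stem by its y sides.
- bottle: Bystander, to be left alone: amber bottle, 60 mm across, 150 mm high. Origin at its underside.
- jar: Bystander, to be left alone: jar, 66 mm across, 90 mm high. Origin at its underside.
- wrench: Bystander, to be left alone: steel wrench, lying. Origin at its underside.
- screwdriver: Bystander, to be left alone: screwdriver, lying. Origin at its underside.
- mug: Bystander, to be left alone: white mug, 76 mm across, 85 mm high. Origin at its underside.
There are look-alikes about, which are no part of the job. Leave any turquoise look-alike of the canister_1 alone. What is shaped like the canister_2 but turquoise is not meant.

How it is judged:
By the outcome, as a careful person would: the job done as asked, in the order asked, and still so for the second after the job is handed in, with the robot touching nothing.
Of canister_1, canister_2, canister_3, canister_4 only 3 to 4 are there at a start; the rules pass over those that are not, and their reading is None.
At some moment in a run one of cover may be knocked a few centimetres aside while the robot is not near it.
Once in a run the grip may slacken for a moment while it holds something.
It also fails if it takes over 210 s, if anything falls off the work surface, if the arm or the gripper's body presses on something with over 40 N, if the wrist force passes 120 N, or if a joint passes its speed limit or range.

## Working session

There is one attempt and no reset: what is moved stays moved. The work goes in short steps, Python scripts to look and compute and a tool call to move; the robot and the scene stay as the last step left them, time stands still between calls to the robot, and variables do not carry over. Pictures are saved under pics/ and viewed, at most 14 in all, crops included, and the job is handed in when it is done.

Besides the shell and the picture viewer there is one more tool, called after "Call:" as name([rows], argument=value, ...), one row to a line, values as JSON. move_arm: Moves the arm, as the interface text tells. Its arguments: {"type":"object","properties":{"moves":{"type":"array"},"jaw":{"type":"number"},"squeeze":{"type":"number"}},"required":["moves"]}

```bash
mkdir -p pics; cat > h.py <<'E'
import numpy as np, cv2
from scipy.spatial.transform import Rotation as R
from cell import manip, viewer
def cam(n):
    c=viewer.camera(n); o=c["orientation"]; o=np.array(o)
    c["R"]=o if o.shape==(3,3) else (R.from_euler('xyz',o).as_matrix() if o.size==3 else R.from_quat(o).as_matrix())
    return c
def cloud(c):
    v,u=np.mgrid[:480,:640]; z=c["z_map"]
    p=np.stack([(u-c["cx"])/c["fx"]*z,(v-c["cy"])/c["fy"]*z,z],-1)
    return p@c["R"].T+np.array(c["origin"])
def tool(target):
    s=manip.read_state(); M=R.from_euler('xyz',s["eef_rot"]).as_matrix()
    return M.T@(np.array(target)-s["eef_pos"])/1000
E
python3 - <<'E'
from h import *
print(manip.read_state(), manip.grasp_offset)
for n in("scene","top"):
    c=cam(n); cv2.imwrite(f"pics/{n}0.png",c["frame"]); P=cloud(c); np.save(n+"0.npy",P)
    print(n,c["origin"],c["orientation"],c["fx"],P[240,320])
E
```

```text
{'clock': 0.0, 'joints': array([-1.38960561e+00,  3.00481481e-01,  1.52160862e+00,  2.52610365e-05,
        1.32072462e+00, -6.65758006e-02]), 'qd': array([ 0.00080689,  0.00067397, -0.00211637,  0.00047231,  0.00028564,
       -0.00036703]), 'effort': array([ 2.57805994e-03, -5.31800795e+01, -3.52732444e+01,  7.09005701e-02,
        2.44830572e-02, -1.25249289e-04]), 'eef_pos': array([ 134.84733535, -532.92309983,  204.86899775]), 'eef_rot': array([-3.14037492e+00, -1.05713582e-04,  2.47760188e-01]), 'wrist_force': array([ 0.2947477 ,  0.61705718, -0.12682066]), 'moment': array([-0.05621417, -0.01902791,  0.02194694]), 'finger_force': 0.0, 'finger_gap': 94.3322513889596} 18.8
scene [1119.89423121 -543.63192516 1370.45980647] [-2.61346389  0.0062      0.86883479] 548.1443314451975 [480.34257662 -23.25849018   1.97843951]
top [ 428.05908908  -52.81621095 1096.54319484] [-3.00053228  0.00578582 -1.55795401] 465.82882934914704 [574.60614297 -41.13234009   4.93310239]
```

View pics/top0.png

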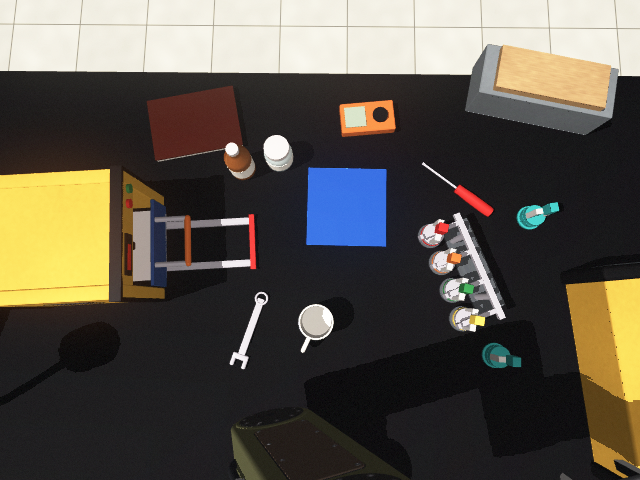

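View pics/scene0.png

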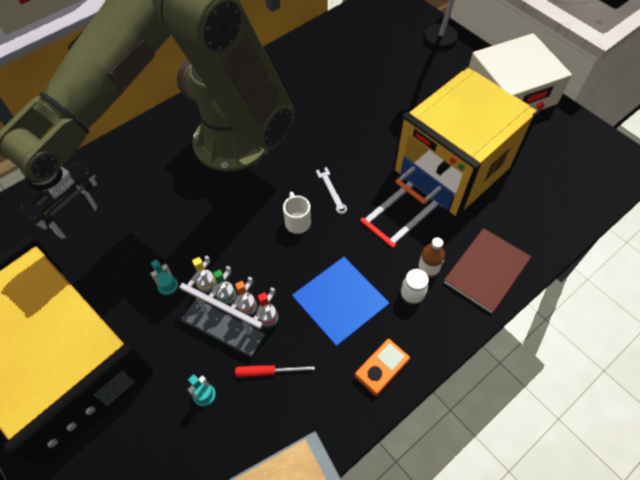

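```bash
python3 - <<'E'
from h import *
P=np.load("top0.npy"); im=cv2.imread("pics/top0.png").astype(int)
hsv=cv2.cvtColor(im.astype(np.uint8),cv2.COLOR_BGR2HSV)
def rep(n,m):
    q=P[m]
    if len(q)<4: print(n,len(q));return
    r=cv2.minAreaRect(q[:,:2].astype(np.float32))
    print(n,len(q),"mean",q.mean(0).round(1),"med",np.median(q,0).round(1),"rect",np.round(r[0],1),np.round(r[1],1),round(r[2],2))
v,u=np.mgrid[:480,:640]
box=lambda a,b,c,d:(u>=a)&(u<=b)&(v>=c)&(v<=d)
H,S,V=hsv[...,0],hsv[...,1],hsv[...,2]
Z=P[...,2]
rep("mat",box(295,400,155,260)&(H>100)&(H<125)&(S>120)&(Z<12))
rep("handle",box(175,200,205,275)&(Z>78)&(Z<100)&(S>120)&(H<20))
rep("plate blue",box(145,170,190,300)&(H>100)&(H<130)&(S>100)&(Z>85)&(Z<105))
rep("oven top",box(0,125,150,310)&(Z>225)&(Z<245))
rep("redbar",box(245,262,205,275)&(S>120)&(Z>5))
rep("standbar",box(448,510,205,325)&(Z>105)&(Z<125)&(S<60))
rep("standbase",box(440,520,205,330)&(Z>2)&(Z<25))
for n,b in dict(red=(434,452,218,238),org=(444,464,248,266),grn=(456,478,280,296),yel=(464,490,312,332),tq1=(545,562,200,216)).items():
    m=box(*b)&(Z>140)
    rep(n,m&(S>120)); q=P[m]; 
    if len(q): print('  z max',q[:,2].max().round(1))
for n,b in dict(bottle=(222,258,140,182),jar=(262,296,132,172),mug=(295,336,300,356)).items(): rep(n,box(*b)&(Z>15)&(Z<170))
E
```

```text
mat 6237 mean [ 656.2 -103.3    2.3] med [ 655.7 -102.8    2.3] rect [ 658.4 -102.8] [192.4 192.2] 89.66
handle 316 mean [561.5 248.   89.5] med [563.9 247.5  89.7] rect [560.7 248.8] [111.6  14.2] 4.17
plate blue 353 mean [550.5 322.1  92.6] med [547.3 322.   93.4] rect [554.6 322.9] [187.8   8.5] 4.33
oven top 16285 mean [545.3 440.9 234.2] med [544.4 441.1 234.1] rect [546.1 443.8] [258.4 235.4] 4.71
redbar 292 mean [569.6 119.1  10.1] med [569.7 119.   10. ] rect [570.2 119.5] [129.1  12.9] 3.97
standbar 1395 mean [ 491.6 -366.8  114.7] med [ 479.5 -365.4  114.3] rect [ 495.2 -337.7] [240.  103.1] 21.9
standbase 2440 mean [ 527.5 -415.     8.1] med [ 524.2 -409.7    8.5] rect [ 516.5 -418.2] [190.4 298.9] 88.71
red 116 mean [ 581.5 -289.5  164.5] med [ 582.3 -291.1  158.4] rect [ 513.9 -174.8] [ 24.3 297.4] 30.45
  z max 1096.5
org 117 mean [ 520.7 -313.1  164.7] med [ 521.  -315.   158.9] rect [ 482.1 -188.9] [ 22.7 291.9] 17.2
  z max 1096.5
grn 109 mean [ 459.4 -332.9  174.5] med [ 460.6 -337.6  159.2] rect [ 449.3 -201. ] [ 19.3 298.7] 4.46
  z max 1096.5
yel 119 mean [ 398.2 -355.3  165. ] med [ 398.  -356.9  158.9] rect [ 416.8 -212. ] [318.7  18.3] 82.65
  z max 1096.5
tq1 1
  z max 1096.5
bottle 892 mean [742.6 143.2  91. ] med [737.9 140.9  97.6] rect [770.9 156.2] [111.2  59.6] 22.41
jar 831 mean [764.5  57.   74.5] med [762.4  57.1  87.2] rect [770.3  59.1] [62.4 62. ] 63.13
mug 376 mean [373.8 -28.7  71.7] med [366.5 -20.2  81.5] rect [379.8 -24.2] [ 74.7 101.9] 37.09
```

```bash
python3 - <<'E'
import cv2,numpy as np
a=cv2.imread("pics/top0.png")
x=cv2.resize(a[200:350,400:560],None,fx=4.8,fy=4,interpolation=2)[:, :400*2]
cv2.imwrite("pics/c1.png",cv2.resize(a[195:345,400:560],(640,600),interpolation=2))
E
```

```text
(no output)
```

View pics/c1.png

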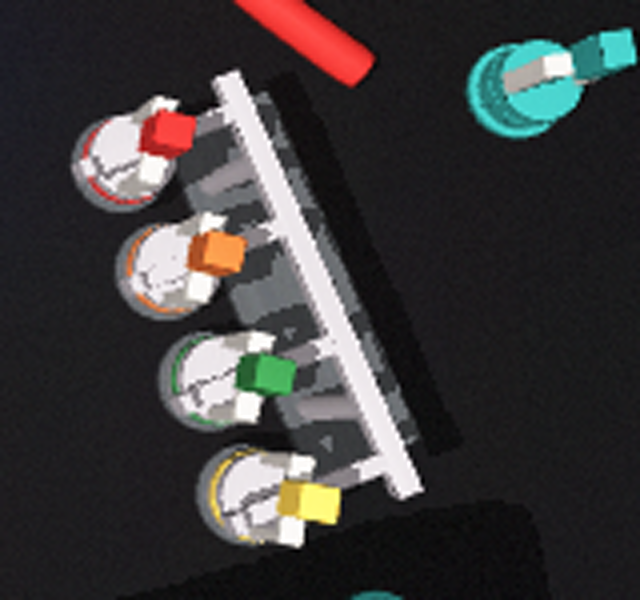

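```bash
cat >> h.py <<'E'
def go(x,y,z,yaw):
    s=manip.read_state(); d=tool([x,y,z]); t=-((yaw-s["eef_rot"][2]+np.pi)%(2*np.pi)-np.pi)
    print("t",s["clock"].round(1),"pos",s["eef_pos"].round(1),"yaw",s["eef_rot"][2].round(3),"F",s["wrist_force"].round(1),"gap",s["finger_gap"].round(1),"-> shift",d.round(4),"turn",round(t,3))
E
python3 - <<'E'
from h import *
P=np.load("top0.npy"); im=cv2.imread("pics/top0.png")
v,u=np.mgrid[:480,:640]; box=lambda a,b,c,d:(u>=a)&(u<=b)&(v>=c)&(v<=d)
hsv=cv2.cvtColor(im,cv2.COLOR_BGR2HSV);Z=P[...,2]
# stand bar only: bright strip
m=box(448,510,205,325)&(Z>100)&(Z<130)&(hsv[...,1]<60)
n=np.array([-np.sin(.36),np.cos(.36)]); q=P[m]; d=q[:,:2]@n
print(np.histogram(d,bins=12))
for n,b in dict(red=(434,452,218,238),org=(444,464,248,266),grn=(456,478,280,296),yel=(464,490,312,332)).items():
    t=box(*b)&(Z>154)&(Z<163)&(hsv[...,1]>120); q2=P[t]; r=cv2.minAreaRect(q2[:,:2].astype(np.float32)); print(n,len(q2),q2.mean(0).round(1),np.round(r[0],1),np.round(r[1],1),r[2])
e=d.min(); far=q[d<e+14]; f=np.linalg.lstsq(np.c_[far[:,0],np.ones(len(far))],far[:,1],rcond=None)[0]
print("bar slope deg",np.degrees(np.arctan(f[0])),far.mean(0))
go(559,271,240,1.65)
E
```

```text
(array([299, 520, 156,  81,  61,  32,  77,  42,  93,  68,  42,  19]), array([-544.35635303, -535.74922311, -527.14209319, -518.53496327,
       -509.92783335, -501.32070343, -492.7135735 , -484.10644358,
       -475.49931366, -466.89218374, -458.28505382, -449.6779239 ,
       -441.07079398]))
red 90 [ 583.5 -292.8  159.1] [ 583.8 -292.9] [20.  18.4] 78.28822326660156
org 91 [ 522.  -316.6  159.4] [ 522.3 -317. ] [20.4 18.1] 75.77294921875
grn 87 [ 460.2 -339.5  159.2] [ 460.2 -339.6] [19.8 16.8] 78.26179504394531
yel 97 [ 397.5 -359.3  159.3] [ 397.2 -360.1] [20.7 17.7] 76.87284088134766
bar slope deg 21.174071440971314 [ 499.18757716 -384.66277129  113.59429096]Traceback (most recent call last):
  File "<stdin>", line 13, in <module>
  File "h.py", line 17, in go
    print("t",s["clock"].round(1),"pos",s["eef_pos"].round(1),"yaw",s["eef_rot"][2].round(3),"F",s["wrist_force"].round(1),"gap",s["finger_gap"].round(1),"-> shift",d.round(4),"turn",round(t,3))
              ^^^^^^^^^^^^^^^^
AttributeError: 'float' object has no attribute 'round'
```

```bash
sed -i 's/s\["clock"\].round(1)/round(s["clock"],1)/; s/s\["finger_gap"\].round(1)/round(float(s["finger_gap"]),1)/' h.py; python3 -c "
from h import *
go(559,271,240,1.65)"
```

```text
t 0.1 pos [ 134.9 -533.   205. ] yaw 0.248 F [ 0.1 -0.2 -0.5] gap 94.0 -> shift [ 0.6084 -0.6754 -0.0343] turn -1.402
```

Call:
move_arm([
  [0.608, -0.675, -0.034, -1.4],
  [0.608, -0.675, -0.034, -1.4],
  [0.608, -0.675, -0.034, -1.4],
  [0.608, -0.675, -0.034, -1.4],
  [0.608, -0.675, -0.034, -1.4],
  [0.608, -0.675, -0.034, -1.4],
  [0.608, -0.675, -0.034, -1.4],
  [0.608, -0.675, -0.034, -1.4],
  [0.608, -0.675, -0.034, -1.4],
  [0.608, -0.675, -0.034, -1.4],
  [0.608, -0.675, -0.034, -1.4],
  [0.608, -0.675, -0.034, -1.4],
], jaw=0)

```text
clock: 1.3
eef_pos: [415.1, -0.7, 228.0]
eef_rot: [3.141, 0.0, 1.648]
wrist_force: [0.6, -0.7, 0.2]
finger_gap: 2.1
finger_force: 0.0
```

```bash
python3 -c "
from h import *
go(559,271,200,1.65)"
```

```text
t 1.3 pos [415.1  -0.7 228. ] yaw 1.648 F [ 0.6 -0.7  0.2] gap 2.1 -> shift [0.2597 0.1645 0.028 ] turn -0.002
```

Call:
move_arm([
  [0.26, 0.165, 0.028, 0],
  [0.26, 0.165, 0.028, 0],
  [0.26, 0.165, 0.028, 0],
  [0.26, 0.165, 0.028, 0],
  [0.26, 0.165, 0.028, 0],
  [0.26, 0.165, 0.028, 0],
  [0.26, 0.165, 0.028, 0],
  [0.26, 0.165, 0.028, 0],
  [0.26, 0.165, 0.028, 0],
])

```text
clock: 2.2
eef_pos: [558.9, 268.1, 199.9]
eef_rot: [-3.141, 0.0, 1.647]
wrist_force: [-1.2, 0.3, -0.1]
finger_gap: 0.7
finger_force: 0.0
```

```bash
python3 -c "
from h import *
go(559,271,68,1.65)
c=cam('scene'); cv2.imwrite('pics/s1.png',c['frame'][60:280,300:560].repeat(2,0).repeat(2,1))"
```

```text
t 2.2 pos [558.9 268.1 199.9] yaw 1.647 F [-1.2  0.3 -0.1] gap 0.7 -> shift [0.0029 0.0004 0.1319] turn -0.003
```

View pics/s1.png

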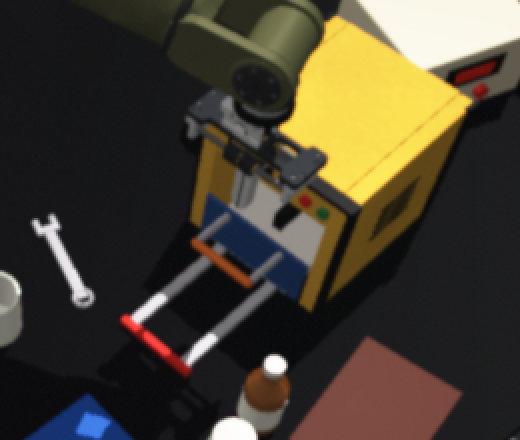

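Call:
move_arm([
  [0.003, 0, 0.04, 0],
  [0.003, 0, 0.08, 0],
  [0.003, 0, 0.11, 0],
  [0.003, 0, 0.132, 0],
  [0.003, 0, 0.132, 0],
])

```text
clock: 2.75
eef_pos: [557.6, 270.3, 65.8]
eef_rot: [-3.138, 0.001, 1.646]
wrist_force: [0.5, 0.6, -0.7]
finger_gap: 0.4
finger_force: 0.0
```

Call:
move_arm([
  [-0.008, 0, 0, 0],
  [-0.014, 0, 0, 0],
  [-0.02, 0, 0, 0],
  [-0.026, 0, 0, 0],
  [-0.032, 0, 0, 0],
  [-0.038, 0, 0, 0],
  [-0.044, 0, 0, 0],
  [-0.05, 0, 0, 0],
])

```text
clock: 3.55
eef_pos: [562.9, 221.7, 68.0]
eef_rot: [3.141, -0.0, 1.648]
wrist_force: [-0.3, 2.8, 1.3]
finger_gap: 0.5
finger_force: 1.4
```

Call:
move_arm([
  [-0.008, 0, 0, 0],
  [-0.016, 0, 0, 0],
  [-0.024, 0, 0, 0],
  [-0.032, 0, 0, 0],
  [-0.04, 0, 0, 0],
  [-0.048, 0, 0, 0],
  [-0.056, 0, 0, 0],
  [-0.064, 0, 0, 0],
  [-0.072, 0, 0, 0],
  [-0.08, 0, 0, 0],
  [-0.088, 0, 0, 0],
  [-0.096, 0, 0, 0],
])

```text
clock: 4.75
eef_pos: [570.1, 125.8, 67.8]
eef_rot: [-3.141, -0.0, 1.648]
wrist_force: [-2.4, 3.0, -0.1]
finger_gap: 0.5
finger_force: 1.5
```

Call:
move_arm([
  [-0.007, 0, 0, 0],
  [-0.014, 0, 0, 0],
  [-0.021, 0, 0, 0],
  [-0.027, 0, 0, 0],
  [-0.033, 0, 0, 0],
  [-0.038, 0, 0, 0],
  [-0.043, 0, 0, 0],
  [-0.047, 0, 0, 0],
  [-0.05, 0, 0, 0],
  [-0.053, 0, 0, 0],
  [-0.055, 0, 0, 0],
])

```text
clock: 5.85
eef_pos: [574.4, 71.4, 67.9]
eef_rot: [3.142, 0.0, 1.648]
wrist_force: [-2.0, 3.1, -1.2]
finger_gap: 0.4
finger_force: 1.3
```

Call:
move_arm([
  [-0.002, 0, 0, 0],
  [-0.004, 0, 0, 0],
  [-0.006, 0, 0, 0],
  [-0.008, 0, 0, 0],
  [-0.01, 0, 0, 0],
  [-0.012, 0, 0, 0],
])

```text
clock: 6.45
eef_pos: [575.3, 59.5, 67.9]
eef_rot: [-3.142, 0.0, 1.648]
wrist_force: [-2.1, 2.8, 0.0]
finger_gap: 0.8
finger_force: 1.3
```

Call:
move_arm([
  [-0.001, 0, 0, 0],
  [-0.002, 0, 0, 0],
  [-0.003, 0, 0, 0],
  [-0.004, 0, 0, 0],
  [-0.005, 0, 0, 0],
])

```text
clock: 6.95
eef_pos: [575.5, 57.6, 67.9]
eef_rot: [3.142, -0.005, 1.648]
wrist_force: [-4.0, 28.1, 0.2]
finger_gap: 0.6
finger_force: 14.6
```

Call:
move_arm([
  [-0.001, 0, 0, 0],
  [-0.002, 0, 0, 0],
  [-0.003, 0, 0, 0],
  [-0.003, 0, 0, 0],
])

```text
clock: 7.35
eef_pos: [575.5, 57.5, 68.0]
eef_rot: [3.141, -0.008, 1.649]
wrist_force: [-4.0, 43.9, 0.5]
finger_gap: 0.4
finger_force: 21.9
```

Call:
move_arm([
  [0.01, 0, 0, 0],
  [0.018, 0, 0, 0],
  [0.018, 0, -0.03, 0],
  [0.018, 0, -0.08, 0],
  [0.018, -0.03, -0.13, 0],
  [0.018, -0.08, -0.15, 0],
  [-0.03, -0.13, -0.17, 0],
  [-0.08, -0.18, -0.17, 0],
  [-0.12, -0.18, -0.17, 0],
  [-0.12, -0.18, -0.17, 0],
], jaw=0.05)

```text
clock: 8.35
eef_pos: [404.4, -84.0, 238.8]
eef_rot: [3.14, 0.002, 1.647]
wrist_force: [0.6, -0.2, 0.6]
finger_gap: 50.0
finger_force: 0.0
```

```bash
python3 - <<'E'
from h import *
c=cam('top'); P=cloud(c); cv2.imwrite('pics/t1.png',c['frame'][130:330,80:340].repeat(3,0).repeat(3,1))
hsv=cv2.cvtColor(c['frame'],cv2.COLOR_BGR2HSV); v,u=np.mgrid[:480,:640]; Z=P[...,2]
def rep(n,m):
    q=P[m]; r=cv2.minAreaRect(q[:,:2].astype(np.float32)); print(n,len(q),np.median(q[:,2]).round(1),np.round(r[0],1),np.round(r[1],1),round(r[2],2))
B=(u>80)&(u<340)&(v>130)&(v<330)&(P[...,1]<335)&(abs(P[...,0]-564)<110)&(P[...,1]>0)
rep("plate",B&(Z>38)&(Z<56)&(hsv[...,1]<60)&(hsv[...,2]>60)&(abs(P[...,1]-204)<110))
rep("block",B&(Z>62)&(Z<90)&(abs(P[...,1]-204)<60)&(abs(P[...,0]-564)<40))
rep("handle",B&(Z>78)&(Z<100)&(P[...,1]<60)&(hsv[...,1]>120)&(hsv[...,0]<20))
rep("blue",B&(Z>85)&(Z<102)&(P[...,1]>80)&(P[...,1]<140)&(hsv[...,0]>100)&(hsv[...,1]>90))
go(564,204,150,1.65)
E
```

```text
plate 4539 44.2 [564.1 199.2] [161.1 176.4] 4.47
block 283 77.6 [563.  205.4] [18.5 68.7] 4.2
handle 308 90.0 [574.1  40.6] [110.8  14. ] 4.12
blue 336 93.5 [569.7 115. ] [187.8   8.4] 3.94
t 8.4 pos [403.8 -86.5 238.9] yaw 1.645 F [-0.4  0.7  0.9] gap 50.1 -> shift [0.2779 0.1813 0.0885] turn -0.005
```

View pics/t1.png

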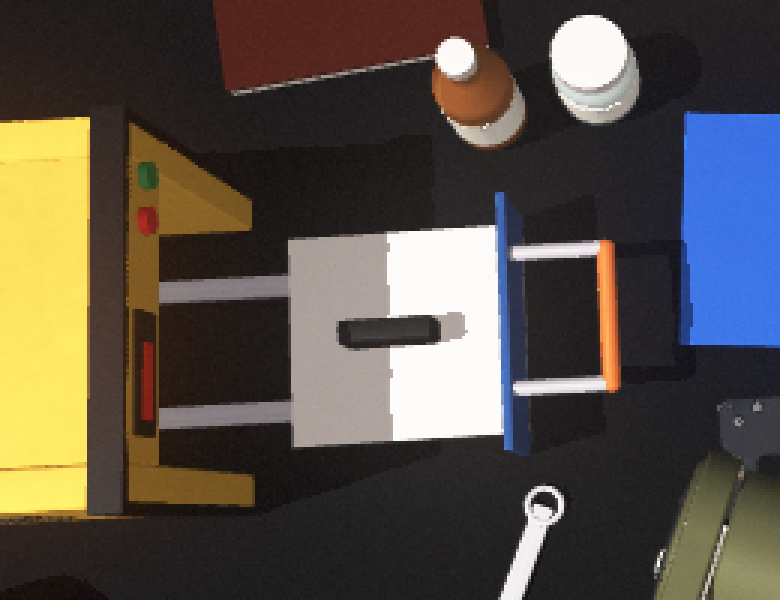

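Call:
move_arm([
  [0.28, 0.18, 0.0, 0],
  [0.28, 0.18, 0.0, 0],
  [0.28, 0.18, 0.0, 0],
  [0.28, 0.18, 0.0, 0],
  [0.28, 0.18, 0.0, 0],
  [0.28, 0.18, 0.0, 0],
  [0.28, 0.18, 0.0, 0],
  [0.28, 0.18, 0.04, 0],
  [0.28, 0.18, 0.08, 0],
  [0.28, 0.18, 0.1, 0],
  [0.28, 0.18, 0.1, 0],
])

```text
clock: 9.5
eef_pos: [562.6, 210.7, 135.0]
eef_rot: [-3.137, 0.002, 1.648]
wrist_force: [1.0, -1.0, 0.6]
finger_gap: 49.8
finger_force: 0.0
```

```bash
python3 -c "
from h import *
go(563,205.3,50,1.645)"
```

```text
t 9.5 pos [562.6 210.7 135. ] yaw 1.648 F [ 1.  -1.   0.6] gap 49.8 -> shift [-0.0052  0.0004  0.085 ] turn 0.003
```

Call:
move_arm([
  [-0.004, 0, 0.03, 0.003],
  [-0.004, 0, 0.055, 0.003],
  [-0.004, 0, 0.075, 0.003],
  [-0.004, 0, 0.085, 0.003],
  [-0.004, 0, 0.085, 0.003],
  [-0.004, 0, 0.085, 0.003],
])

```text
clock: 10.1
eef_pos: [564.7, 207.4, 54.4]
eef_rot: [3.14, -0.0, 1.645]
wrist_force: [0.2, 0.2, 0.0]
finger_gap: 49.9
finger_force: 0.0
```

Call:
move_arm([
  [0, 0, 0, 0],
  [0, 0, 0, 0],
  [0, 0, 0, 0],
  [0, 0, 0, 0],
  [0, 0, 0, 0],
], jaw=0, squeeze=45)

```text
clock: 10.6
eef_pos: [564.0, 207.3, 53.1]
eef_rot: [3.141, -0.0, 1.645]
wrist_force: [0.1, -0.1, 1.4]
finger_gap: 17.7
finger_force: 45.0
```

Call:
move_arm([
  [0, 0, -0.01, 0],
  [0, 0, -0.025, 0],
  [0, 0, -0.045, 0],
  [0, 0, -0.07, 0],
  [0, 0, -0.095, 0],
  [0, 0, -0.12, 0],
  [0, 0, -0.13, 0],
  [0, 0, -0.13, 0],
])

```text
clock: 11.4
eef_pos: [564.3, 207.4, 184.6]
eef_rot: [3.139, -0.001, 1.645]
wrist_force: [1.0, 0.3, -3.8]
finger_gap: 18.1
finger_force: 45.0
```

```bash
python3 -c "
from h import *
go(658.4,-100.8,150,1.568)"
```

```text
t 11.4 pos [564.3 207.4 184.6] yaw 1.645 F [ 1.   0.3 -3.8] gap 18.1 -> shift [-0.3143  0.0709  0.0346] turn 0.077
```

Call:
move_arm([
  [-0.01, 0.0, 0, 0],
  [-0.035, 0.01, 0, 0],
  [-0.065, 0.015, 0, 0.01],
  [-0.095, 0.022, 0, 0.02],
  [-0.125, 0.029, 0, 0.03],
  [-0.155, 0.036, 0, 0.04],
  [-0.185, 0.043, 0, 0.05],
  [-0.215, 0.05, 0.0, 0.06],
  [-0.245, 0.057, 0.0, 0.07],
  [-0.275, 0.064, 0.0, 0.077],
  [-0.3, 0.069, 0.01, 0.077],
  [-0.314, 0.071, 0.02, 0.077],
])

```text
clock: 12.6
eef_pos: [657.5, -103.1, 160.8]
eef_rot: [-3.139, -0.0, 1.566]
wrist_force: [0.4, 0.3, -4.5]
finger_gap: 18.0
finger_force: 45.0
```

```bash
python3 -c "
from h import *
go(658.4,-100.8,24,1.568)"
```

```text
t 12.6 pos [ 657.5 -103.1  160.8] yaw 1.566 F [ 0.4  0.3 -4.5] gap 18.0 -> shift [0.0023 0.0012 0.1368] turn -0.002
```

Call:
move_arm([
  [0.001, 0.001, 0.02, 0],
  [0.001, 0.001, 0.045, 0],
  [0.001, 0.001, 0.07, 0],
  [0.001, 0.001, 0.09, 0],
  [0.001, 0.001, 0.107, 0],
  [0.001, 0.001, 0.118, 0],
  [0.001, 0.001, 0.125, 0],
  [0.001, 0.001, 0.125, 0],
  [0.001, 0.001, 0.125, 0],
])

```text
clock: 13.5
eef_pos: [659.3, -99.8, 38.6]
eef_rot: [3.141, 0.0, 1.568]
wrist_force: [-0.5, 0.8, -4.1]
finger_gap: 17.8
finger_force: 45.0
```

```bash
python3 - <<'E'
from h import *
go(658.4,-100.8,24,1.568)
c=cam('wrist'); cv2.imwrite('pics/w1.png',c['frame'])
c=cam('scene'); P=cloud(c); hsv=cv2.cvtColor(c['frame'],cv2.COLOR_BGR2HSV)
m=(hsv[...,1]<70)&(hsv[...,2]>120)&(abs(P[...,0]-658)<130)&(abs(P[...,1]+103)<130)&(P[...,2]>8)&(P[...,2]<60)
q=P[m]; print(cv2.minAreaRect(q[:,:2].astype(np.float32)), np.percentile(q[:,2],[5,50,95]))
E
```

```text
t 13.5 pos [659.3 -99.8  38.6] yaw 1.568 F [-0.5  0.8 -4.1] gap 17.8 -> shift [-0.001  -0.0009  0.0146] turn -0.0
((669.5011596679688, -74.93515014648438), (239.30892944335938, 175.8753204345703), 78.94104766845703) [26.44944577 31.29133748 36.465365  ]
```

Call:
move_arm([
  [-0.001, -0.001, 0.004, 0],
  [-0.001, -0.001, 0.007, 0],
  [-0.001, -0.001, 0.01, 0],
  [-0.001, -0.001, 0.012, 0],
  [-0.001, -0.001, 0.014, 0],
  [-0.001, -0.001, 0.015, 0],
  [-0.001, -0.001, 0.015, 0],
])

```text
clock: 14.3
eef_pos: [658.2, -100.7, 24.1]
eef_rot: [3.141, 0.0, 1.568]
wrist_force: [-5.4, 0.5, 7.3]
finger_gap: 17.7
finger_force: 45.0
```

Contact (force +7). Release, rise and check.

Call:
move_arm([
  [0, 0, 0, 0],
  [0, 0, 0, 0],
  [0, 0, 0, 0],
  [0, 0, 0, 0],
  [0, 0, 0, 0],
  [0, 0, -0.03, 0],
  [0, 0, -0.07, 0],
  [0, 0, -0.12, 0],
  [0, 0, -0.17, 0],
  [0, 0, -0.21, 0],
  [-0.03, -0.03, -0.22, 0],
  [-0.06, -0.06, -0.22, 0],
], jaw=0.045)

```text
clock: 15.5
eef_pos: [597.7, -160.7, 245.0]
eef_rot: [3.138, 0.001, 1.57]
wrist_force: [-0.2, -0.2, -0.4]
finger_gap: 44.8
finger_force: 0.0
```

Call:
move_arm([
  [-0.05, -0.05, 0, -0.15],
  [-0.08, -0.08, 0, -0.3],
  [-0.11, -0.09, 0, -0.36],
  [-0.14, -0.095, 0, -0.36],
  [-0.15, -0.1, 0, -0.36],
  [-0.15, -0.1, 0, -0.36],
])

```text
clock: 16.1
eef_pos: [496.8, -310.9, 242.6]
eef_rot: [-3.141, -0.0, 1.926]
wrist_force: [-0.5, 0.4, 0.0]
finger_gap: 44.7
finger_force: 0.0
```

```bash
python3 - <<'E'
from h import *
c=cam('top'); P=cloud(c); cv2.imwrite('pics/t2.png',c['frame']); np.save('t2.npy',P)
hsv=cv2.cvtColor(c['frame'],cv2.COLOR_BGR2HSV); v,u=np.mgrid[:480,:640]; Z=P[...,2]
def rep(n,m):
    q=P[m]; r=cv2.minAreaRect(q[:,:2].astype(np.float32)); print(n,len(q),np.median(q[:,2]).round(1),np.round(r[0],1),np.round(r[1],1),round(r[2],2))
B=(abs(P[...,0]-658)<120)&(abs(P[...,1]+103)<110)
rep("cover",B&(Z>10)&(Z<24)&(hsv[...,1]<60))
rep("block",B&(Z>38)&(Z<60)&(hsv[...,2]<80))
rep("mat",B&(Z<10)&(hsv[...,0]>100)&(hsv[...,0]<125)&(hsv[...,1]>120))
go(460,-339,240,1.927)
E
```

```text
cover 4151 15.3 [ 657.2 -100.9] [158.5 160.6] 89.65
block 243 48.8 [ 656.2 -101.5] [18.2 67.1] 0.57
mat 1557 2.4 [ 658.2 -103.1] [190.2 190.9] 89.53
t 16.1 pos [ 497.4 -309.9  242.7] yaw 1.927 F [0.2 0.9 0.1] gap 45.4 -> shift [-0.0143 -0.0452  0.0027] turn 0.0
```

View pics/t2.png

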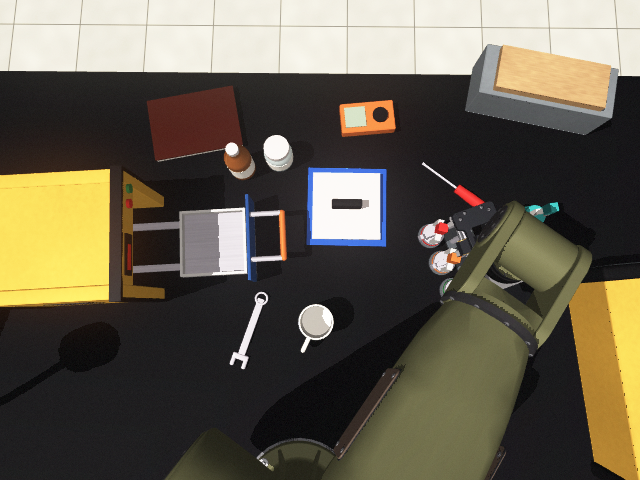

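```bash
python3 -c "
from h import *
go(583.8,-292.9,128,1.927)"
```

```text
t 16.1 pos [ 497.4 -309.9  242.7] yaw 1.927 F [0.2 0.9 0.1] gap 45.4 -> shift [-0.0143  0.0869  0.1147] turn 0.0
```

Call:
move_arm([
  [-0.014, 0.087, 0.0, 0],
  [-0.014, 0.087, 0.0, 0],
  [-0.014, 0.087, 0.03, 0],
  [-0.014, 0.087, 0.05, 0],
  [-0.014, 0.087, 0.065, 0],
  [-0.014, 0.087, 0.07, 0],
  [-0.014, 0.087, 0.07, 0],
])

```text
clock: 16.85
eef_pos: [583.9, -292.3, 172.9]
eef_rot: [-3.141, -0.0, 1.928]
wrist_force: [-0.8, 0.3, -0.4]
finger_gap: 44.9
finger_force: 0.0
```

```bash
python3 - <<'E'
from h import *
go(583.8,-292.9,128,1.927)
c=cam('wrist'); cv2.imwrite('pics/w2.png',c['frame'])
E
```

```text
t 16.9 pos [ 583.9 -292.3  172.9] yaw 1.928 F [-0.8  0.3 -0.4] gap 44.9 -> shift [-0.0005 -0.0003  0.0449] turn 0.001
```

View pics/w2.png

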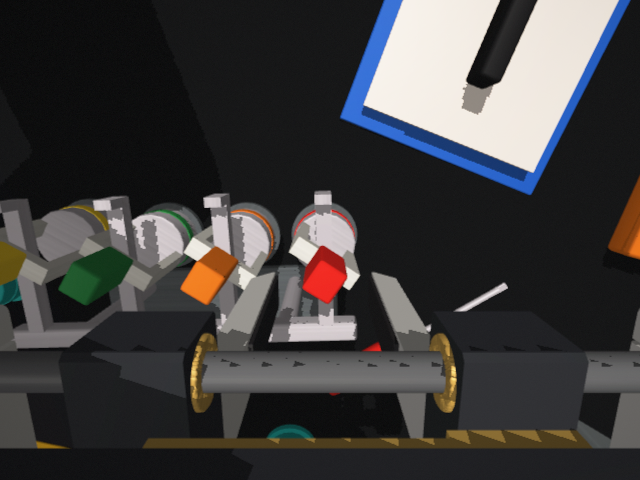

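Call:
move_arm([
  [-0.001, 0, 0, 0.15],
  [-0.001, 0, 0, 0.3],
  [-0.001, 0, 0, 0.45],
  [-0.001, 0, 0, 0.58],
  [-0.001, 0, 0, 0.58],
  [-0.001, 0, 0.015, 0.58],
  [-0.001, 0, 0.03, 0.58],
  [-0.001, 0, 0.04, 0.58],
  [-0.001, 0, 0.045, 0.58],
  [-0.001, 0, 0.045, 0.58],
  [-0.001, 0, 0.045, 0.58],
])

```text
clock: 18.0
eef_pos: [584.3, -293.9, 128.2]
eef_rot: [3.141, 0.0, 1.348]
wrist_force: [-0.1, 0.4, 0.9]
finger_gap: 45.0
finger_force: 0.0
```

Call:
move_arm([
  [0, 0, 0, 0],
  [0, 0, 0, 0],
  [0, 0, 0, 0],
  [0, 0, 0, 0],
  [0, 0, 0, 0],
], jaw=0, squeeze=45)

```text
clock: 18.5
eef_pos: [584.1, -293.8, 128.1]
eef_rot: [3.141, 0.0, 1.348]
wrist_force: [-0.4, 0.6, 0.9]
finger_gap: 17.8
finger_force: 45.0
```

```bash
python3 - <<'E'
from h import *
go(583.8,-292.9,128,1.345)
E
```

```text
t 18.5 pos [ 584.1 -293.8  128.1] yaw 1.348 F [-0.4  0.6  0.9] gap 17.8 -> shift [ 0.0009 -0.0005  0.0001] turn 0.003
```

Call:
move_arm([
  [0, 0, -0.01, 0],
  [0, 0, -0.02, 0],
  [0, 0, -0.023, 0],
  [0, 0, -0.023, -0.1],
  [0, 0, -0.023, -0.2],
  [0, 0, -0.023, -0.3],
  [0.008, -0.005, -0.023, -0.3],
  [0.021, -0.014, -0.023, -0.3],
  [0.038, -0.025, -0.023, -0.3],
  [0.055, -0.036, -0.023, -0.3],
  [0.068, -0.045, -0.023, -0.3],
  [0.079, -0.052, -0.023, -0.3],
])

```text
clock: 19.7
eef_pos: [550.4, -204.0, 151.2]
eef_rot: [3.141, 0.0, 1.645]
wrist_force: [0.1, -1.7, -1.4]
finger_gap: 17.5
finger_force: 45.0
```

Call:
move_arm([
  [0.005, 0, -0.01, 0],
  [0.015, 0, -0.04, 0],
  [0.03, 0, -0.07, 0],
  [0.05, 0, -0.085, 0],
  [0.05, 0, -0.085, 0],
])

```text
clock: 20.2
eef_pos: [547.9, -154.2, 239.3]
eef_rot: [3.137, 0.002, 1.648]
wrist_force: [-0.4, -0.2, -2.0]
finger_gap: 17.9
finger_force: 45.0
```

```bash
python3 - <<'E'
from h import *
go(594.0,241.4,230,1.645)
c=cam('wrist'); cv2.imwrite('pics/w3.png',c['frame'])
E
```

```text
t 20.2 pos [ 547.9 -154.2  239.3] yaw 1.648 F [-0.4 -0.2 -2. ] gap 17.9 -> shift [0.3909 0.0765 0.009 ] turn 0.003
```

View pics/w3.png

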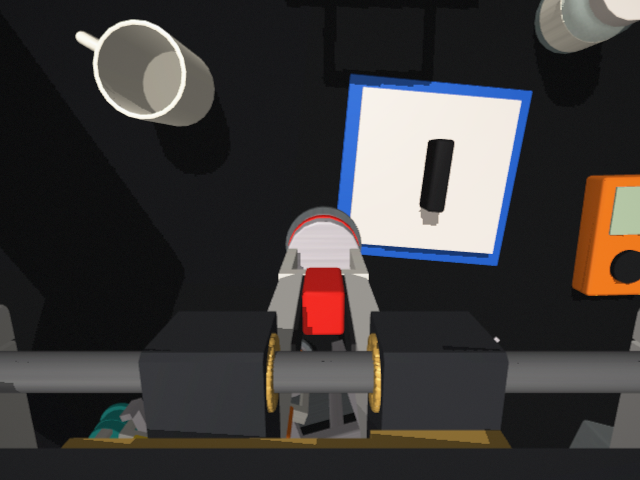

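Call:
move_arm([
  [0.015, 0.003, 0, 0],
  [0.045, 0.009, 0, 0],
  [0.08, 0.016, 0, 0],
  [0.12, 0.024, 0, 0],
  [0.16, 0.032, 0, 0],
  [0.2, 0.04, 0, 0],
  [0.24, 0.048, 0, 0],
  [0.28, 0.056, 0, 0],
  [0.32, 0.063, 0, 0],
  [0.355, 0.07, 0, 0],
  [0.38, 0.075, 0.01, 0],
  [0.391, 0.0765, 0.02, 0],
])

```text
clock: 21.45
eef_pos: [592.9, 242.3, 214.2]
eef_rot: [-3.14, 0.0, 1.649]
wrist_force: [0.5, 0.1, -1.8]
finger_gap: 17.5
finger_force: 45.0
```

Call:
move_arm([
  [0, 0, 0.0, 0],
  [0, 0, 0.02, 0],
  [0, 0, 0.04, 0],
  [0, 0, 0.06, 0],
  [0, 0, 0.07, 0],
  [0, 0, 0.07, 0],
  [0, 0, 0.07, 0],
])

```text
clock: 22.15
eef_pos: [593.6, 239.8, 146.9]
eef_rot: [3.141, -0.0, 1.647]
wrist_force: [0.5, 0.3, -0.7]
finger_gap: 17.5
finger_force: 45.0
```

```bash
python3 - <<'E'
from h import *
go(594.0,241.4,118,1.645)
c=cam('scene'); cv2.imwrite('pics/s3.png',c['frame'][80:280,300:560].repeat(3,0).repeat(3,1))
E
```

```text
t 22.1 pos [593.6 239.8 146.9] yaw 1.647 F [ 0.5  0.3 -0.7] gap 17.5 -> shift [0.0016 0.0005 0.0289] turn 0.002
```

View pics/s3.png

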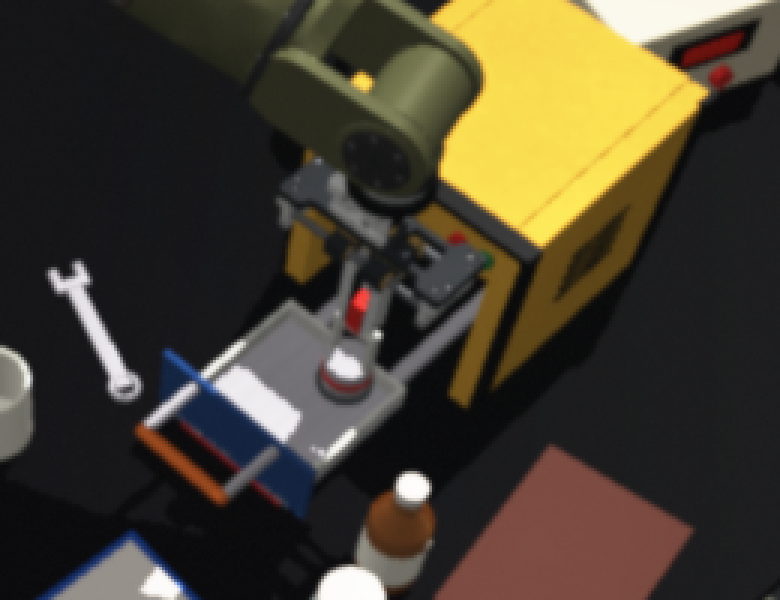

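Call:
move_arm([
  [0.001, 0, 0.008, 0],
  [0.001, 0, 0.014, 0],
  [0.001, 0, 0.019, 0],
  [0.001, 0, 0.023, 0],
  [0.001, 0, 0.026, 0],
  [0.001, 0, 0.028, 0],
  [0.001, 0, 0.029, 0],
  [0.001, 0, 0.029, 0],
])

```text
clock: 23.0
eef_pos: [593.3, 241.4, 118.1]
eef_rot: [3.141, -0.0, 1.648]
wrist_force: [-2.9, -1.2, 6.4]
finger_gap: 17.8
finger_force: 45.0
```

Call:
move_arm([
  [0, 0, 0, 0],
  [0, 0, 0, 0],
  [0, 0, 0, 0],
  [0, 0, 0, 0],
  [0, 0, -0.02, 0],
  [0, 0, -0.05, 0],
  [0, 0, -0.09, 0],
  [0, 0, -0.12, 0],
  [-0.03, 0, -0.12, 0],
  [-0.08, 0, -0.12, 0],
  [-0.13, 0, -0.12, 0],
  [-0.18, 0, -0.12, 0],
], jaw=0.045)

```text
clock: 24.2
eef_pos: [606.7, 60.1, 236.9]
eef_rot: [3.141, 0.0, 1.648]
wrist_force: [1.1, -0.4, -0.7]
finger_gap: 45.4
finger_force: 0.0
```

```bash
python3 - <<'E'
from h import *
c=cam('top'); P=cloud(c); hsv=cv2.cvtColor(c['frame'],cv2.COLOR_BGR2HSV); np.save('t3.npy',P); cv2.imwrite('pics/t3.png',c['frame'])
# stem tops anywhere on stand and in tray
for n,(a,b),(z0,z1) in [("org",(522,-317),(154,163)),("grn",(460,-340),(154,163)),("yel",(397,-360),(154,163)),("red",(594,241),(142,156))]:
    m=(abs(P[...,0]-a)<25)&(abs(P[...,1]-b)<25)&(P[...,2]>z0)&(P[...,2]<z1)&(hsv[...,1]>110); q=P[m]
    if len(q)>5:
        r=cv2.minAreaRect(q[:,:2].astype(np.float32)); print(n,len(q),q.mean(0).round(1),np.round(r[0],1),np.round(r[1],1),round(r[2],1))
    else: print(n,len(q))
go(522.3,-317.0,200,1.345)
E
```

```text
org 89 [ 521.8 -316.4  159.5] [ 522.3 -317. ] [20.3 18.2] 78.5
grn 93 [ 460.4 -339.2  159.1] [ 460.5 -339.5] [19.8 17.5] 78.1
yel 94 [ 397.5 -359.4  159.3] [ 397.6 -359.9] [20.4 17.8] 79.0
red 72 [591.5 242.1 149.1] [591.6 241.8] [17.7 15.3] 2.6
t 24.2 pos [607.3  53.3 236.9] yaw 1.643 F [ 0.1 -5.6 -0.6] gap 45.1 -> shift [-0.3631 -0.1117  0.0375] turn 0.298
```

Call:
move_arm([
  [-0.363, -0.112, 0.0, 0.1],
  [-0.363, -0.112, 0.0, 0.2],
  [-0.363, -0.112, 0.0, 0.298],
  [-0.363, -0.112, 0.0, 0.298],
  [-0.363, -0.112, 0.0, 0.298],
  [-0.363, -0.112, 0.0, 0.298],
  [-0.363, -0.112, 0.0, 0.298],
  [-0.363, -0.112, 0.0, 0.298],
  [-0.363, -0.112, 0.02, 0.298],
  [-0.363, -0.112, 0.037, 0.298],
  [-0.363, -0.112, 0.037, 0.298],
])

```text
clock: 25.35
eef_pos: [522.4, -308.5, 197.6]
eef_rot: [-3.138, -0.001, 1.349]
wrist_force: [-0.4, -0.6, -0.0]
finger_gap: 45.0
finger_force: 0.0
```

```bash
python3 -c "
from h import *
go(522.1,-316.8,128,1.348)"
```

```text
t 25.4 pos [ 522.4 -308.5  197.6] yaw 1.349 F [-0.4 -0.6 -0. ] gap 45.0 -> shift [-0.0083  0.0018  0.0696] turn 0.001
```

Call:
move_arm([
  [-0.008, 0.002, 0.0, 0],
  [-0.008, 0.002, 0.02, 0],
  [-0.008, 0.002, 0.04, 0],
  [-0.008, 0.002, 0.055, 0],
  [-0.008, 0.002, 0.065, 0],
  [-0.008, 0.002, 0.07, 0],
  [-0.008, 0.002, 0.07, 0],
  [-0.008, 0.002, 0.07, 0],
])

```text
clock: 26.15
eef_pos: [523.7, -317.2, 130.7]
eef_rot: [3.141, 0.0, 1.35]
wrist_force: [-0.4, -0.1, 0.5]
finger_gap: 44.6
finger_force: 0.0
```

Call:
move_arm([
  [0, 0, 0, 0],
  [0, 0, 0, 0],
  [0, 0, 0, 0],
  [0, 0, 0, 0],
  [0, 0, 0, 0],
], jaw=0)

```text
clock: 26.65
eef_pos: [523.4, -317.0, 130.1]
eef_rot: [3.141, 0.0, 1.35]
wrist_force: [-0.9, 0.3, 2.1]
finger_gap: 17.8
finger_force: 45.0
```

Call:
move_arm([
  [0, 0, -0.01, 0],
  [0, 0, -0.02, 0],
  [0, 0, -0.023, 0],
  [0, 0, -0.023, -0.1],
  [0, 0, -0.023, -0.2],
  [0, 0, -0.023, -0.3],
  [0.008, -0.005, -0.023, -0.3],
  [0.021, -0.014, -0.023, -0.3],
  [0.038, -0.025, -0.023, -0.3],
  [0.055, -0.036, -0.023, -0.3],
  [0.068, -0.045, -0.023, -0.3],
  [0.079, -0.052, -0.023, -0.3],
])

```text
clock: 27.85
eef_pos: [489.5, -227.2, 153.1]
eef_rot: [3.141, 0.0, 1.647]
wrist_force: [0.3, 0.2, -1.4]
finger_gap: 17.7
finger_force: 45.0
```

Call:
move_arm([
  [0.005, 0, -0.01, 0],
  [0.015, 0, -0.04, 0],
  [0.03, 0, -0.07, 0],
  [0.05, 0, -0.085, 0],
  [0.05, 0, -0.085, 0],
])

```text
clock: 28.35
eef_pos: [486.9, -177.6, 241.1]
eef_rot: [3.137, 0.002, 1.65]
wrist_force: [1.9, 0.0, -2.0]
finger_gap: 17.6
finger_force: 45.0
```

```bash
python3 - <<'E'
from h import *
go(526.2,236.4,220,1.645)
c=cam('wrist'); print(c['frame'][250:330,290:355].reshape(-1,3).mean(0), c['frame'][305,325])
E
```

```text
t 28.4 pos [ 486.9 -177.6  241.1] yaw 1.65 F [ 1.9  0.  -2. ] gap 17.6 -> shift [0.4097 0.0719 0.0206] turn 0.005
[ 84.50730769 122.35576923 173.13865385] [ 32 128 244]
```

Call:
move_arm([
  [0.015, 0.003, 0, 0],
  [0.045, 0.009, 0, 0],
  [0.085, 0.015, 0, 0],
  [0.125, 0.022, 0, 0],
  [0.165, 0.029, 0, 0],
  [0.21, 0.037, 0, 0],
  [0.255, 0.045, 0, 0],
  [0.3, 0.053, 0, 0],
  [0.34, 0.06, 0, 0],
  [0.375, 0.066, 0, 0],
  [0.4, 0.07, 0.01, 0],
  [0.411, 0.072, 0.02, 0],
])

```text
clock: 29.6
eef_pos: [525.0, 238.7, 216.4]
eef_rot: [-3.14, 0.0, 1.651]
wrist_force: [-0.2, -0.5, -2.7]
finger_gap: 17.5
finger_force: 45.0
```

Call:
move_arm([
  [0, 0, 0.0, 0],
  [0, 0, 0.02, 0],
  [0, 0, 0.04, 0],
  [0, 0, 0.06, 0],
  [0, 0, 0.07, 0],
  [0, 0, 0.07, 0],
  [0, 0, 0.07, 0],
])

```text
clock: 30.3
eef_pos: [525.8, 236.3, 148.8]
eef_rot: [3.141, -0.0, 1.649]
wrist_force: [-0.2, 0.0, -1.1]
finger_gap: 17.9
finger_force: 45.0
```

```bash
python3 - <<'E'
from h import *
go(526.2,236.4,120,1.645)
E
```

```text
t 30.3 pos [525.8 236.3 148.8] yaw 1.649 F [-0.2  0.  -1.1] gap 17.9 -> shift [0.     0.0004 0.0288] turn 0.004
```

Call:
move_arm([
  [0, 0, 0.008, 0],
  [0, 0, 0.014, 0],
  [0, 0, 0.019, 0],
  [0, 0, 0.023, 0],
  [0, 0, 0.026, 0],
  [0, 0, 0.028, 0],
  [0, 0, 0.029, 0],
  [0, 0, 0.029, 0],
])

```text
clock: 31.1
eef_pos: [525.6, 236.9, 120.0]
eef_rot: [3.141, -0.0, 1.65]
wrist_force: [-4.5, -1.5, 8.0]
finger_gap: 17.8
finger_force: 45.0
```

Call:
move_arm([
  [0, 0, 0, 0],
  [0, 0, 0, 0],
  [0, 0, 0, 0],
  [0, 0, 0, 0],
  [0, 0, -0.02, 0],
  [0, 0, -0.05, 0],
  [0, 0, -0.09, 0],
  [0, 0, -0.12, 0],
  [-0.03, 0, -0.12, 0],
  [-0.08, 0, -0.12, 0],
  [-0.13, 0, -0.12, 0],
  [-0.18, 0, -0.12, 0],
], jaw=0.045)

```text
clock: 32.3
eef_pos: [539.4, 55.6, 239.0]
eef_rot: [3.141, 0.0, 1.65]
wrist_force: [1.5, -0.1, 0.0]
finger_gap: 44.7
finger_force: 0.0
```

```bash
python3 - <<'E'
from h import *
c=cam('top'); P=cloud(c); hsv=cv2.cvtColor(c['frame'],cv2.COLOR_BGR2HSV)
for n,(a,b),(z0,z1) in [("org",(526,237),(142,156)),("red",(594,241),(142,156))]:
    m=(abs(P[...,0]-a)<25)&(abs(P[...,1]-b)<25)&(P[...,2]>z0)&(P[...,2]<z1)&(hsv[...,1]>110); q=P[m]
    print(n,len(q),q.mean(0).round(1))
m=(abs(P[...,0]-657)<120)&(abs(P[...,1]+103)<110)&(P[...,2]>10)&(P[...,2]<24)&(hsv[...,1]<60)
print(cv2.minAreaRect(P[m][:,:2].astype(np.float32)))
go(460.3,-339.5,200,1.35)
E
```

```text
org 74 [523.5 238.  148.8]
red 89 [591.5 240.4 148.4]
((657.4630126953125, -100.85916137695312), (158.60382080078125, 160.91989135742188), 89.67756652832031)
t 32.4 pos [539.9  49.4 238.9] yaw 1.646 F [-0.6 -5.2 -0.2] gap 45.2 -> shift [-0.3818 -0.1086  0.0396] turn 0.296
```

Call:
move_arm([
  [-0.388, -0.109, 0.0, 0.1],
  [-0.388, -0.109, 0.0, 0.2],
  [-0.388, -0.109, 0.0, 0.296],
  [-0.388, -0.109, 0.0, 0.296],
  [-0.388, -0.109, 0.0, 0.296],
  [-0.388, -0.109, 0.0, 0.296],
  [-0.388, -0.109, 0.0, 0.296],
  [-0.388, -0.109, 0.0, 0.296],
  [-0.388, -0.109, 0.02, 0.296],
  [-0.388, -0.109, 0.038, 0.296],
  [-0.388, -0.109, 0.038, 0.296],
])

```text
clock: 33.45
eef_pos: [460.7, -337.8, 198.5]
eef_rot: [-3.138, -0.002, 1.353]
wrist_force: [-0.2, -0.3, 0.6]
finger_gap: 44.5
finger_force: 0.0
```

```bash
python3 -c "
from h import *
go(460.3,-339.5,128,1.345)"
```

```text
t 33.5 pos [ 460.7 -337.8  198.5] yaw 1.353 F [-0.2 -0.3  0.6] gap 44.5 -> shift [-0.0019  0.0003  0.0705] turn 0.008
```

Call:
move_arm([
  [-0.001, 0, 0.0, 0.006],
  [-0.001, 0, 0.02, 0.006],
  [-0.001, 0, 0.04, 0.006],
  [-0.001, 0, 0.055, 0.006],
  [-0.001, 0, 0.065, 0.006],
  [-0.001, 0, 0.07, 0.006],
  [-0.001, 0, 0.071, 0.006],
  [-0.001, 0, 0.071, 0.006],
])

```text
clock: 34.25
eef_pos: [461.6, -339.2, 130.6]
eef_rot: [3.141, 0.0, 1.348]
wrist_force: [0.3, -0.5, -0.2]
finger_gap: 45.0
finger_force: 0.0
```

Call:
move_arm([
  [0, 0, 0, 0],
  [0, 0, 0, 0],
  [0, 0, 0, 0],
  [0, 0, 0, 0],
  [0, 0, 0, 0],
], jaw=0)

```text
clock: 34.75
eef_pos: [461.4, -339.1, 130.1]
eef_rot: [3.141, 0.0, 1.348]
wrist_force: [-0.8, 0.2, 2.0]
finger_gap: 17.6
finger_force: 45.0
```

Call:
move_arm([
  [0, 0, -0.01, 0],
  [0, 0, -0.02, 0],
  [0, 0, -0.023, 0],
  [0, 0, -0.023, -0.1],
  [0, 0, -0.023, -0.2],
  [0, 0, -0.023, -0.3],
  [0.008, -0.005, -0.023, -0.3],
  [0.021, -0.014, -0.023, -0.3],
  [0.038, -0.025, -0.023, -0.3],
  [0.055, -0.036, -0.023, -0.3],
  [0.068, -0.045, -0.023, -0.3],
  [0.079, -0.052, -0.023, -0.3],
])

```text
clock: 35.95
eef_pos: [427.6, -249.3, 153.1]
eef_rot: [3.141, 0.0, 1.645]
wrist_force: [1.0, -0.7, -1.1]
finger_gap: 17.6
finger_force: 45.0
```

Call:
move_arm([
  [0.005, 0, -0.01, 0],
  [0.015, 0, -0.04, 0],
  [0.03, 0, -0.07, 0],
  [0.05, 0, -0.085, 0],
  [0.05, 0, -0.085, 0],
])

```text
clock: 36.45
eef_pos: [425.1, -199.8, 240.9]
eef_rot: [3.138, 0.002, 1.648]
wrist_force: [0.3, -0.2, -2.3]
finger_gap: 17.7
finger_force: 45.0
```

```bash
python3 - <<'E'
from h import *
go(599.2,173.6,220,1.645)
c=cam('wrist'); print(c['frame'][305,325])
E
```

```text
t 36.5 pos [ 425.1 -199.8  240.9] yaw 1.648 F [ 0.3 -0.2 -2.3] gap 17.7 -> shift [0.3589 0.2023 0.0209] turn 0.003
[ 75 157  51]
```

Call:
move_arm([
  [0.012, 0.007, 0, 0],
  [0.04, 0.023, 0, 0],
  [0.075, 0.042, 0, 0],
  [0.11, 0.062, 0, 0],
  [0.145, 0.082, 0, 0],
  [0.18, 0.101, 0, 0],
  [0.215, 0.121, 0, 0],
  [0.25, 0.141, 0, 0],
  [0.285, 0.161, 0, 0],
  [0.32, 0.18, 0, 0],
  [0.345, 0.195, 0.01, 0],
  [0.359, 0.202, 0.02, 0],
])

```text
clock: 37.7
eef_pos: [598.4, 175.0, 215.8]
eef_rot: [-3.14, 0.0, 1.649]
wrist_force: [-0.1, -0.4, -2.2]
finger_gap: 18.0
finger_force: 45.0
```

Call:
move_arm([
  [0, 0, 0.0, 0],
  [0, 0, 0.02, 0],
  [0, 0, 0.04, 0],
  [0, 0, 0.06, 0],
  [0, 0, 0.07, 0],
  [0, 0, 0.07, 0],
  [0, 0, 0.07, 0],
])

```text
clock: 38.4
eef_pos: [598.3, 172.4, 148.8]
eef_rot: [3.141, -0.0, 1.647]
wrist_force: [0.2, 0.2, -1.4]
finger_gap: 17.5
finger_force: 45.0
```

```bash
python3 - <<'E'
from h import *
go(599.2,173.6,120,1.645)
c=cam('wrist'); print(c['frame'][305,325])
E
```

```text
t 38.4 pos [598.3 172.4 148.8] yaw 1.647 F [ 0.2  0.2 -1.4] gap 17.5 -> shift [0.0011 0.0009 0.0288] turn 0.002
[ 93 191  64]
```

Call:
move_arm([
  [0, 0.001, 0.008, 0],
  [0, 0.001, 0.014, 0],
  [0, 0.001, 0.019, 0],
  [0, 0.001, 0.023, 0],
  [0, 0.001, 0.026, 0],
  [0, 0.001, 0.028, 0],
  [0, 0.001, 0.029, 0],
  [0, 0.001, 0.029, 0],
])

```text
clock: 39.25
eef_pos: [599.3, 173.0, 120.1]
eef_rot: [3.14, -0.0, 1.648]
wrist_force: [-2.8, -0.4, 7.0]
finger_gap: 17.6
finger_force: 45.0
```

Call:
move_arm([
  [0, 0, 0, 0],
  [0, 0, 0, 0],
  [0, 0, 0, 0],
  [0, 0, 0, 0],
  [0, 0, -0.02, 0],
  [0, 0, -0.05, 0],
  [0, 0, -0.09, 0],
  [0, 0, -0.12, 0],
  [-0.03, 0, -0.12, 0],
  [-0.08, 0, -0.12, 0],
  [-0.12, 0, -0.12, 0],
  [-0.12, 0, -0.12, 0],
], jaw=0.045)

```text
clock: 40.45
eef_pos: [608.5, 49.0, 238.9]
eef_rot: [-3.142, 0.001, 1.644]
wrist_force: [-0.6, -0.2, 0.6]
finger_gap: 45.2
finger_force: 0.0
```

```bash
python3 - <<'E'
from h import *
c=cam('top'); P=cloud(c); hsv=cv2.cvtColor(c['frame'],cv2.COLOR_BGR2HSV)
for n,(a,b),(z0,z1) in [("org",(526,237),(142,156)),("red",(594,241),(142,156)),("grn",(599,174),(142,156)),("yel",(397.5,-360),(154,163))]:
    m=(abs(P[...,0]-a)<25)&(abs(P[...,1]-b)<25)&(P[...,2]>z0)&(P[...,2]<z1)&(hsv[...,1]>110); q=P[m]
    print(n,len(q),q.mean(0).round(1))
m=(abs(P[...,0]-657)<120)&(abs(P[...,1]+103)<110)&(P[...,2]>10)&(P[...,2]<24)&(hsv[...,1]<60)
print(cv2.minAreaRect(P[m][:,:2].astype(np.float32)))
go(397.6,-359.9,200,1.35)
E
```

```text
org 94 [523.4 235.7 148.3]
red 90 [591.4 240.3 148.4]
grn 0 [nan nan nan]
yel 92 [ 397.6 -359.5  159.5]
((657.2453002929688, -100.86520385742188), (158.6513214111328, 160.6390838623047), 89.72894287109375)
t 40.5 pos [608.4  51.2 238.9] yaw 1.645 F [-0.7  0.1  0.1] gap 45.1 -> shift [-0.3944 -0.2406  0.0389] turn 0.295<stdin>:5: RuntimeWarning: Mean of empty slice.
  ret = um.true_divide(
```

Call:
move_arm([
  [-0.396, -0.241, 0.0, 0.1],
  [-0.396, -0.241, 0.0, 0.2],
  [-0.396, -0.241, 0.0, 0.295],
  [-0.396, -0.241, 0.0, 0.295],
  [-0.396, -0.241, 0.0, 0.295],
  [-0.396, -0.241, 0.0, 0.295],
  [-0.396, -0.241, 0.0, 0.295],
  [-0.396, -0.241, 0.0, 0.295],
  [-0.396, -0.241, 0.0, 0.295],
  [-0.396, -0.241, 0.02, 0.295],
  [-0.396, -0.241, 0.038, 0.295],
  [-0.396, -0.241, 0.038, 0.295],
])

```text
clock: 41.7
eef_pos: [398.1, -359.2, 198.8]
eef_rot: [-3.139, -0.002, 1.353]
wrist_force: [0.1, 0.0, 0.9]
finger_gap: 44.8
finger_force: 0.0
```

```bash
python3 - <<'E'
from h import *
go(397.6,-359.8,130,1.345)
c=cam('top'); P=cloud(c); hsv=cv2.cvtColor(c['frame'],cv2.COLOR_BGR2HSV)
cv2.imwrite('pics/t4.png',c['frame'][150:310,100:300].repeat(3,0).repeat(3,1))
for n,(a,b),(z0,z1) in [("org",(526,237),(142,156)),("red",(594,241),(142,156)),("grn",(599,174),(142,156))]:
    m=(abs(P[...,0]-a)<25)&(abs(P[...,1]-b)<25)&(P[...,2]>z0)&(P[...,2]<z1)&(hsv[...,1]>110); q=P[m]
    print(n,len(q),q.mean(0).round(1))
E
```

```text
t 41.7 pos [ 398.1 -359.2  198.8] yaw 1.353 F [0.1 0.  0.9] gap 44.8 -> shift [-0.0008 -0.0002  0.0688] turn 0.008
org 92 [523.6 235.8 148.5]
red 90 [591.4 240.1 148.9]
grn 83 [596.9 170.4 148.6]
```

View pics/t4.png

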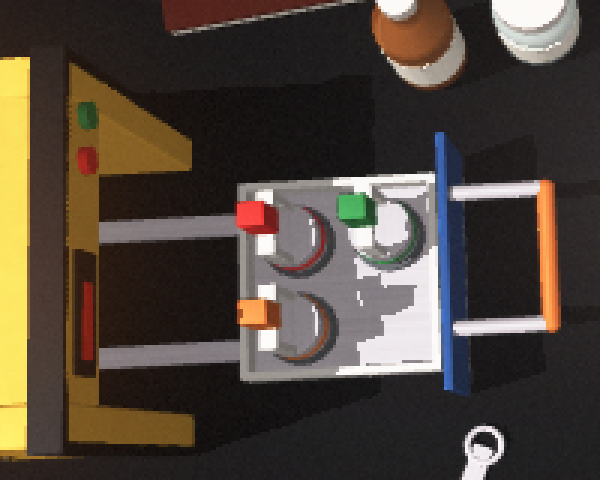

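Red, orange and green stand upright in three corners of the tray, and the near-left slot around (375,330) is free. Now the yellow one.

Call:
move_arm([
  [0, 0, 0.0, 0.006],
  [0, 0, 0.02, 0.006],
  [0, 0, 0.04, 0.006],
  [0, 0, 0.055, 0.006],
  [0, 0, 0.065, 0.006],
  [0, 0, 0.07, 0.006],
  [0, 0, 0.071, 0.006],
  [0, 0, 0.071, 0.006],
])

```text
clock: 42.55
eef_pos: [398.7, -360.3, 130.6]
eef_rot: [3.141, 0.001, 1.347]
wrist_force: [0.0, 0.1, -0.2]
finger_gap: 45.0
finger_force: 0.0
```

Call:
move_arm([
  [0, 0, 0, 0],
  [0, 0, 0, 0],
  [0, 0, 0, 0],
  [0, 0, 0, 0],
  [0, 0, 0, 0],
], jaw=0)

```text
clock: 43.05
eef_pos: [398.5, -360.2, 130.1]
eef_rot: [3.141, 0.0, 1.347]
wrist_force: [-0.7, 0.7, 1.5]
finger_gap: 18.1
finger_force: 44.9
```

Call:
move_arm([
  [0, 0, -0.01, 0],
  [0, 0, -0.02, 0],
  [0, 0, -0.023, 0],
  [0, 0, -0.023, -0.1],
  [0, 0, -0.023, -0.2],
  [0, 0, -0.023, -0.3],
  [0.008, -0.005, -0.023, -0.3],
  [0.021, -0.014, -0.023, -0.3],
  [0.038, -0.025, -0.023, -0.3],
  [0.055, -0.036, -0.023, -0.3],
  [0.068, -0.045, -0.023, -0.3],
  [0.079, -0.052, -0.023, -0.3],
])

```text
clock: 44.25
eef_pos: [364.8, -270.3, 153.1]
eef_rot: [3.141, 0.0, 1.644]
wrist_force: [0.4, 0.3, -1.6]
finger_gap: 17.3
finger_force: 44.9
```

Call:
move_arm([
  [0.0, 0.01, -0.01, 0],
  [0.0, 0.02, -0.04, 0],
  [0.01, 0.03, -0.07, 0],
  [0.02, 0.04, -0.085, 0],
  [0.02, 0.04, -0.085, 0],
])

```text
clock: 44.75
eef_pos: [404.7, -247.9, 239.9]
eef_rot: [3.139, 0.002, 1.646]
wrist_force: [0.0, -0.4, -3.1]
finger_gap: 17.7
finger_force: 44.9
```

```bash
python3 - <<'E'
from h import *
go(531.4,168.6,220,1.645)
c=cam('wrist'); print(c['frame'][305,325])
E
```

```text
t 44.8 pos [ 404.7 -247.9  239.9] yaw 1.646 F [ 0.  -0.4 -3.1] gap 17.7 -> shift [0.4058 0.1577 0.0195] turn 0.001
[ 52 237 252]
```

Call:
move_arm([
  [0.015, 0.005, 0, 0],
  [0.045, 0.017, 0, 0],
  [0.085, 0.033, 0, 0],
  [0.125, 0.048, 0, 0],
  [0.165, 0.064, 0, 0],
  [0.205, 0.08, 0, 0],
  [0.245, 0.095, 0, 0],
  [0.285, 0.111, 0, 0],
  [0.325, 0.126, 0, 0],
  [0.365, 0.142, 0, 0],
  [0.392, 0.153, 0.01, 0],
  [0.406, 0.158, 0.02, 0],
])

```text
clock: 46.0
eef_pos: [530.2, 169.6, 215.9]
eef_rot: [-3.14, 0.0, 1.647]
wrist_force: [-0.3, -1.3, -3.3]
finger_gap: 17.6
finger_force: 44.9
```

Call:
move_arm([
  [0, 0, 0.0, 0],
  [0, 0, 0.02, 0],
  [0, 0, 0.04, 0],
  [0, 0, 0.06, 0],
  [0, 0, 0.07, 0],
  [0, 0, 0.07, 0],
  [0, 0, 0.07, 0],
])

```text
clock: 46.7
eef_pos: [530.7, 167.8, 148.7]
eef_rot: [3.141, -0.0, 1.646]
wrist_force: [0.2, -0.3, -2.3]
finger_gap: 18.0
finger_force: 44.9
```

```bash
python3 - <<'E'
from h import *
go(531.4,168.6,120,1.645)
c=cam('wrist'); print(c['frame'][305,325])
E
```

```text
t 46.7 pos [530.7 167.8 148.7] yaw 1.646 F [ 0.2 -0.3 -2.3] gap 18.0 -> shift [0.0008 0.0008 0.0287] turn 0.001
[ 68 253 255]
```

Call:
move_arm([
  [0.001, 0, 0.008, 0],
  [0.001, 0, 0.014, 0],
  [0.001, 0, 0.019, 0],
  [0.001, 0, 0.023, 0],
  [0.001, 0, 0.026, 0],
  [0.001, 0, 0.028, 0],
  [0.001, 0, 0.029, 0],
  [0.001, 0, 0.029, 0],
])

```text
clock: 47.55
eef_pos: [530.6, 169.4, 120.0]
eef_rot: [3.14, -0.0, 1.647]
wrist_force: [-4.7, 0.1, 7.4]
finger_gap: 17.8
finger_force: 44.9
```

Call:
move_arm([
  [0, 0, 0, 0],
  [0, 0, 0, 0],
  [0, 0, 0, 0],
  [0, 0, 0, 0],
  [0, 0, -0.02, 0],
  [0, 0, -0.05, 0],
  [0, 0, -0.09, 0],
  [0, 0, -0.12, 0],
  [-0.03, 0, -0.12, 0],
  [-0.08, 0, -0.12, 0],
  [-0.13, 0, -0.12, 0],
  [-0.18, 0, -0.12, 0],
], jaw=0.045)

```text
clock: 48.75
eef_pos: [543.8, -11.9, 239.0]
eef_rot: [3.141, 0.0, 1.647]
wrist_force: [1.4, -0.6, -0.4]
finger_gap: 45.0
finger_force: 0.0
```

Call:
move_arm([
  [-0.03, -0.05, 0, 0],
  [-0.06, -0.1, 0, 0],
  [-0.09, -0.13, 0, 0],
  [-0.12, -0.13, 0, 0],
  [-0.12, -0.13, 0, 0],
], jaw=0)

```text
clock: 49.25
eef_pos: [422.6, -142.6, 239.3]
eef_rot: [3.141, 0.001, 1.643]
wrist_force: [-0.0, -0.5, 0.3]
finger_gap: 8.6
finger_force: 0.0
```

```bash
python3 - <<'E'
from h import *
go(577,5,68,1.645)
c=cam('top'); P=cloud(c); hsv=cv2.cvtColor(c['frame'],cv2.COLOR_BGR2HSV)
cv2.imwrite('pics/t5.png',c['frame'])
for n,(a,b) in [("org",(526,237)),("red",(594,241)),("grn",(599,174)),("yel",(531,169))]:
    m=(abs(P[...,0]-a)<25)&(abs(P[...,1]-b)<25)&(P[...,2]>142)&(P[...,2]<156)&(hsv[...,1]>110); q=P[m]
    print(n,len(q),q.mean(0).round(1))
m=(abs(P[...,0]-657)<120)&(abs(P[...,1]+103)<110)&(P[...,2]>10)&(P[...,2]<24)&(hsv[...,1]<60)
print(cv2.minAreaRect(P[m][:,:2].astype(np.float32)))
E
```

```text
t 49.2 pos [ 422.6 -142.6  239.3] yaw 1.643 F [-0.  -0.5  0.3] gap 8.6 -> shift [0.1362 0.1646 0.1713] turn -0.002
org 95 [523.2 235.7 148.4]
red 87 [591.6 240.5 148.6]
grn 82 [597.  170.4 148.8]
yel 91 [528.6 168.5 148.5]
((622.5330200195312, -86.24872589111328), (159.07078552246094, 160.61639404296875), 89.88302612304688)
```

View pics/t5.png

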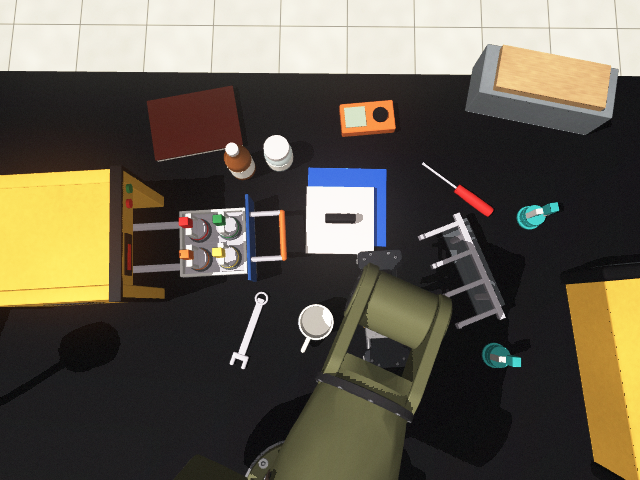

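```bash
python3 - <<'E'
from h import *
go(623.4,-86,140,1.568)
P=cloud(cam('top')); 
m=(abs(P[...,0]-622)<25)&(abs(P[...,1]+86)<50)&(P[...,2]>38)&(P[...,2]<60)
print(cv2.minAreaRect(P[m][:,:2].astype(np.float32)))
E
```

```text
t 49.3 pos [ 423.1 -141.   239.1] yaw 1.644 F [0.5 0.1 0.4] gap 4.3 -> shift [0.0403 0.2038 0.0992] turn 0.076
((622.2821655273438, -86.75617980957031), (18.71095848083496, 68.91230010986328), 0.47357362508773804)
```

Call:
move_arm([
  [0.01, 0.05, 0.0, 0],
  [0.02, 0.1, 0, 0.03],
  [0.03, 0.15, 0.0, 0.06],
  [0.04, 0.19, 0.02, 0.076],
  [0.04, 0.204, 0.05, 0.076],
  [0.04, 0.204, 0.08, 0.076],
  [0.04, 0.204, 0.099, 0.076],
  [0.04, 0.204, 0.099, 0.076],
  [0.04, 0.204, 0.099, 0.076],
], jaw=0.045)

```text
clock: 50.25
eef_pos: [624.2, -83.3, 140.5]
eef_rot: [3.141, -0.0, 1.572]
wrist_force: [1.2, -0.0, 0.1]
finger_gap: 44.6
finger_force: 0.0
```

```bash
python3 - <<'E'
from h import *
go(623.4,-86,22,1.568)
E
```

```text
t 50.2 pos [624.2 -83.3 140.5] yaw 1.572 F [ 1.2 -0.   0.1] gap 44.6 -> shift [-0.0027 -0.0008  0.1185] turn 0.004
```

Call:
move_arm([
  [-0.002, -0.001, 0.03, 0.004],
  [-0.002, -0.001, 0.06, 0.004],
  [-0.002, -0.001, 0.085, 0.004],
  [-0.002, -0.001, 0.1, 0.004],
  [-0.002, -0.001, 0.11, 0.004],
  [-0.002, -0.001, 0.116, 0.004],
  [-0.002, -0.001, 0.117, 0.004],
  [-0.002, -0.001, 0.117, 0.004],
])

```text
clock: 51.05
eef_pos: [623.3, -86.4, 23.7]
eef_rot: [3.14, 0.0, 1.567]
wrist_force: [-0.4, -0.8, 0.1]
finger_gap: 45.0
finger_force: 0.0
```

Call:
move_arm([
  [0, 0, 0, 0],
  [0, 0, 0, 0],
  [0, 0, 0, 0],
  [0, 0, 0, 0],
  [0, 0, 0, 0],
], jaw=0)

```text
clock: 51.55
eef_pos: [623.0, -86.4, 23.2]
eef_rot: [3.141, 0.0, 1.567]
wrist_force: [-0.2, 0.9, 2.2]
finger_gap: 18.0
finger_force: 45.0
```

Call:
move_arm([
  [0, 0, -0.01, 0],
  [0, 0, -0.02, 0],
  [0, 0, -0.03, 0],
  [0, 0, -0.03, 0],
])

```text
clock: 51.95
eef_pos: [623.6, -86.5, 54.9]
eef_rot: [3.139, 0.0, 1.567]
wrist_force: [0.9, 0.1, -2.7]
finger_gap: 17.7
finger_force: 45.0
```

```bash
python3 - <<'E'
from h import *
go(659.2,-102.8,53,1.568)
E
```

```text
t 52.0 pos [623.6 -86.5  54.9] yaw 1.567 F [ 0.9  0.1 -2.7] gap 17.7 -> shift [-0.0162  0.0356  0.002 ] turn -0.001
```

Call:
move_arm([
  [-0.005, 0.01, 0, 0],
  [-0.01, 0.022, 0, 0],
  [-0.015, 0.033, 0, 0],
  [-0.0165, 0.036, 0, 0],
  [-0.0165, 0.036, 0, 0],
  [-0.0165, 0.036, 0.01, 0],
  [-0.0165, 0.036, 0.018, 0],
  [-0.0165, 0.036, 0.023, 0],
  [-0.0165, 0.036, 0.027, 0],
  [-0.0165, 0.036, 0.029, 0],
  [-0.0165, 0.036, 0.03, 0],
  [-0.0165, 0.036, 0.03, 0],
])

```text
clock: 53.15
eef_pos: [658.9, -103.0, 23.2]
eef_rot: [3.141, 0.0, 1.567]
wrist_force: [-0.3, 1.4, -1.9]
finger_gap: 17.6
finger_force: 45.0
```

Call:
move_arm([
  [0, 0, 0.001, 0],
  [0, 0, 0.002, 0],
  [0, 0, 0.002, 0],
])

```text
clock: 53.45
eef_pos: [659.2, -103.1, 23.1]
eef_rot: [3.14, 0.0, 1.567]
wrist_force: [-8.3, 1.8, 14.5]
finger_gap: 17.8
finger_force: 45.0
```

Seated. Release and go to the handle side.

Call:
move_arm([
  [0, 0, -0.001, 0],
  [0, 0, -0.001, 0],
  [0, 0, -0.001, 0],
  [0, 0, -0.001, 0],
  [0, 0, -0.001, 0],
  [0, 0, -0.03, 0],
  [0, 0, -0.07, 0],
  [0, 0, -0.12, 0],
  [0, -0.02, -0.16, 0],
  [0.03, -0.07, -0.16, 0],
  [0.06, -0.12, -0.16, 0],
  [0.06, -0.17, -0.16, 0],
], jaw=0.045)

```text
clock: 54.65
eef_pos: [502.1, -42.7, 180.8]
eef_rot: [3.141, -0.0, 1.568]
wrist_force: [1.0, -0.8, 0.7]
finger_gap: 44.8
finger_force: 0.0
```

Call:
move_arm([
  [0, -0.03, 0, 0],
  [0, -0.05, 0, 0],
  [0, -0.05, 0, 0],
  [0, -0.05, 0, 0],
], jaw=0)

```text
clock: 55.05
eef_pos: [454.2, -44.2, 181.3]
eef_rot: [3.14, 0.0, 1.567]
wrist_force: [0.6, 0.1, -0.7]
finger_gap: 16.4
finger_force: 0.0
```

```bash
python3 - <<'E'
from h import *
go(577,5,180,1.645)
c=cam('top'); P=cloud(c); hsv=cv2.cvtColor(c['frame'],cv2.COLOR_BGR2HSV)
for n,(a,b) in [("org",(526,237)),("red",(594,241)),("grn",(599,174)),("yel",(531,169))]:
    m=(abs(P[...,0]-a)<25)&(abs(P[...,1]-b)<25)&(P[...,2]>142)&(P[...,2]<156)&(hsv[...,1]>110); q=P[m]
    print(n,len(q))
B=(abs(P[...,0]-657)<120)&(abs(P[...,1]+103)<110)
for m in(B&(P[...,2]>10)&(P[...,2]<24)&(hsv[...,1]<60), B&(P[...,2]<10)&(hsv[...,0]>100)&(hsv[...,0]<125)&(hsv[...,1]>120)): print(cv2.minAreaRect(P[m][:,:2].astype(np.float32)))
E
```

```text
t 55.0 pos [454.2 -44.2 181.3] yaw 1.567 F [ 0.6  0.1 -0.7] gap 16.4 -> shift [0.0498 0.1225 0.0015] turn -0.078
org 94
red 89
grn 82
yel 90
((658.6262817382812, -102.92324829101562), (159.1763916015625, 160.91207885742188), 89.67728424072266)
((658.1845092773438, -103.17061614990234), (190.71087646484375, 190.26287841796875), 89.19182586669922)
```

Call:
move_arm([
  [0.05, 0.04, 0, 0],
  [0.05, 0.08, 0, -0.04],
  [0.05, 0.11, 0.0, -0.078],
  [0.05, 0.1225, 0.0, -0.078],
  [0.05, 0.1225, 0.03, -0.078],
  [0.05, 0.1225, 0.07, -0.078],
  [0.05, 0.1225, 0.1, -0.078],
  [0.05, 0.1225, 0.113, -0.078],
  [0.05, 0.1225, 0.113, -0.078],
])

```text
clock: 56.0
eef_pos: [576.1, 5.5, 66.2]
eef_rot: [-3.139, -0.0, 1.645]
wrist_force: [0.3, 0.5, 0.6]
finger_gap: 0.4
finger_force: 0.0
```

```bash
python3 - <<'E'
from h import *
go(561,234,72,1.645)
E
```

```text
t 56.0 pos [576.1   5.5  66.2] yaw 1.645 F [0.3 0.5 0.6] gap 0.4 -> shift [ 0.229   0.0018 -0.0057] turn -0.0
```

Call:
move_arm([
  [0.003, 0, 0, 0],
  [0.007, 0, 0, 0],
  [0.01, 0, 0, 0],
  [0.013, 0, 0, 0],
  [0.016, 0, 0, 0],
  [0.019, 0, 0, 0],
  [0.022, 0, 0, 0],
  [0.026, 0, 0, 0],
  [0.03, 0, 0, 0],
  [0.035, 0, 0, 0],
  [0.04, 0, 0, 0],
  [0.045, 0, 0, 0],
])

```text
clock: 57.2
eef_pos: [573.2, 50.7, 68.0]
eef_rot: [3.141, 0.0, 1.645]
wrist_force: [1.2, -3.6, 1.7]
finger_gap: 0.9
finger_force: 1.4
```

Call:
move_arm([
  [0.005, 0, 0, 0],
  [0.01, 0, 0, 0],
  [0.016, 0, 0, 0],
  [0.022, 0, 0, 0],
  [0.028, 0, 0, 0],
  [0.034, 0, 0, 0],
  [0.04, 0, 0, 0],
  [0.046, 0, 0, 0],
  [0.052, 0, 0, 0],
  [0.058, 0, 0, 0],
  [0.064, 0, 0, 0],
  [0.07, 0, 0, 0],
])

```text
clock: 58.4
eef_pos: [567.8, 120.5, 67.8]
eef_rot: [-3.142, -0.0, 1.645]
wrist_force: [2.6, -2.4, -0.8]
finger_gap: 0.6
finger_force: 1.4
```

Call:
move_arm([
  [0.006, 0, 0, 0],
  [0.012, 0, 0, 0],
  [0.018, 0, 0, 0],
  [0.024, 0, 0, 0],
  [0.03, 0, 0, 0],
  [0.036, 0, 0, 0],
  [0.042, 0, 0, 0],
  [0.047, 0, 0, 0],
  [0.052, 0, 0, 0],
  [0.057, 0, 0, 0],
  [0.061, 0, 0, 0],
  [0.065, 0, 0, 0],
])

```text
clock: 59.6
eef_pos: [563.0, 185.2, 67.9]
eef_rot: [-3.141, 0.0, 1.645]
wrist_force: [1.9, -3.7, 0.8]
finger_gap: 0.4
finger_force: 1.4
```

Call:
move_arm([
  [0.004, 0, 0, 0],
  [0.008, 0, 0, 0],
  [0.012, 0, 0, 0],
  [0.016, 0, 0, 0],
  [0.02, 0, 0, 0],
  [0.024, 0, 0, 0],
  [0.027, 0, 0, 0],
  [0.03, 0, 0, 0],
  [0.033, 0, 0, 0],
  [0.036, 0, 0, 0],
  [0.038, 0, 0, 0],
  [0.04, 0, 0, 0],
])

```text
clock: 60.8
eef_pos: [560.1, 224.9, 67.9]
eef_rot: [-3.142, 0.0, 1.645]
wrist_force: [1.9, -2.3, -0.1]
finger_gap: 0.4
finger_force: 1.3
```

Call:
move_arm([
  [0.001, 0, 0, 0],
  [0.002, 0, 0, 0],
  [0.003, 0, 0, 0],
  [0.004, 0, 0, 0],
  [0.005, 0, 0, 0],
  [0.006, 0, 0, 0],
])

```text
clock: 61.4
eef_pos: [559.6, 230.8, 67.9]
eef_rot: [-3.142, 0.0, 1.645]
wrist_force: [0.3, -1.9, 0.6]
finger_gap: 0.3
finger_force: 1.3
```

Call:
move_arm([
  [0.001, 0, 0, 0],
  [0.002, 0, 0, 0],
  [0.003, 0, 0, 0],
  [0.004, 0, 0, 0],
  [0.005, 0, 0, 0],
])

```text
clock: 61.9
eef_pos: [559.4, 234.7, 67.9]
eef_rot: [-3.141, 0.002, 1.645]
wrist_force: [2.0, -16.3, 2.2]
finger_gap: 0.4
finger_force: 7.8
```

Call:
move_arm([
  [0.001, 0, 0, 0],
  [0.002, 0, 0, 0],
  [0.002, 0, 0, 0],
])

```text
clock: 62.2
eef_pos: [559.4, 234.8, 67.9]
eef_rot: [-3.14, 0.005, 1.644]
wrist_force: [0.6, -23.2, 5.2]
finger_gap: 0.4
finger_force: 11.9
```

Call:
move_arm([
  [-0.01, 0, 0, 0],
  [-0.03, 0, 0, 0],
  [-0.04, 0, -0.03, 0],
  [-0.05, 0, -0.07, 0],
  [-0.06, -0.03, -0.12, 0],
  [-0.09, -0.07, -0.15, 0],
  [-0.13, -0.11, -0.15, 0],
  [-0.17, -0.15, -0.15, 0],
  [-0.2, -0.18, -0.15, 0],
  [-0.2, -0.18, -0.15, 0],
])

```text
clock: 63.2
eef_pos: [392.2, 23.5, 218.1]
eef_rot: [3.141, -0.0, 1.644]
wrist_force: [0.6, 0.3, -0.2]
finger_gap: 0.7
finger_force: 0.0
```

```bash
python3 - <<'E'
from h import *
c=cam('top'); P=cloud(c); hsv=cv2.cvtColor(c['frame'],cv2.COLOR_BGR2HSV)
B=(abs(P[...,0]-657)<120)&(abs(P[...,1]+103)<110); Z=P[...,2]
H=(Z>78)&(Z<100)&(abs(P[...,0]-561)<70)&(abs(P[...,1]-248)<30)&(hsv[...,1]>120)&(hsv[...,0]<20)
for m in(B&(Z>10)&(Z<24)&(hsv[...,1]<60),H): print(cv2.minAreaRect(P[m][:,:2].astype(np.float32)))
s=cam('scene')['frame']; cv2.imwrite('pics/f.png',np.vstack([cv2.resize(s[60:300,280:560],(560,300)),cv2.resize(c['frame'][130:340,80:420],(560,300))]))
E
```

```text
((658.304443359375, -102.94474792480469), (159.1132354736328, 161.0260467529297), 89.77129364013672)
((560.4869384765625, 249.31390380859375), (110.93289184570312, 14.943585395812988), 2.7718753814697266)
```

View pics/f.png

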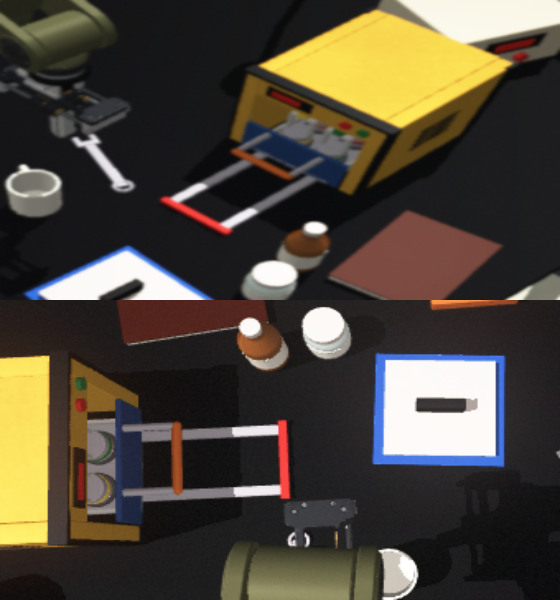

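The carriage is home: the blue plate sits at the oven mouth with the canisters upright behind it. The cover is centred on the mat.

```bash
python3 -c "
from h import *
print(manip.sign_off())"
```

```text
the job is handed in; nothing more can be done
None
```

I handed the job in: all four canisters are upright on the tray, the carriage is gently pushed fully home, and the cover is centred on the mat (I re-centred it once after it was knocked aside); I don't have the judge's result.

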